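# Refit and lock the lamp box cover

## Task

The microscope's lamp supply box stands open after a lamp change. Bring its grey steel cover out from under the bench shelf by the black tab, put it down flat on the open bench clear of the shelf and let go of it; then take it again, set it down (do not drop it) in the rim over the box's opening, push the yellow winged stud in and give it a quarter turn clockwise so that the cover is locked, and let go. Leave the two flasks and the jar where they are.

Things in the scene. Friction and masses are not known exactly. Their poses are not given: they have to be found in the camera images.
- cover: Grey steel cover, 130 x 90 x 14 mm (x, y, z), about 0.5 kg, hollow beneath; origin: centre of its underside. A tongue at its -x end (to x = -92 mm, underside at z = 9 mm) bears the black tab; the yellow winged stud is captive in its middle. Starts flat on the bench, half under the shelf, tab out in front. Hangs crooked by the tab, nearly level by the wing. Fits the rim either way round.
- tab_grip (a point): Grip point of the upright black tab, in the cover's frame at x = -80 mm, z = 48 mm; axes as the cover's. The tab is 8 mm thick (y), 24 mm long (x) and reaches from z = 14 to 62 mm.
- wing_grip (a point): Grip point of the stud's yellow wing, on the stud's axis (the cover's centre), 54 mm above the cover's underside while the stud is out. The wing is 10 mm thick, 32 mm long, from 28 to 64 mm above the cover's underside (upper face: 14 mm). x points along the wing's length, y across its thickness; it turns and sinks with the stud.
- stud_push (a joint): How far the stud is pushed down: 0 = out (start), 0.015 m = stop; spring 4 N at 0, 8.5 N at the stop. Its foot, a crossbar 26 x 7 x 5 mm along the wing, passes the slot (33 x 14 mm, along the box's x) in the box's bridge only with the wing along the box's x; past 0.011 m it is below and can turn. Let go once turned, it springs back to about 0.011 m and clamps the cover.
- stud_turn (a joint): Turn of the stud and its wing relative to the cover, rad: 0 = wing along the cover's x (start), grows clockwise seen from above, stop at 1.6 (quarter turn). Light friction (0.05 N m) keeps it where it is left.
- lamp_box: Cream lamp supply box, fixed on the bench, 320 x 180 x 60 mm (x, y, z). Origin: centre of its underside, x along its length; its front end (-x, towards the robot) has the service opening with a steel bridge (4 mm thick, with a slot) across it, its rear half a dark dial.
- seat (a point): Where the cover's origin belongs: centre of the service opening and of the bridge's slot, at the box's upper face (60 mm above the bench), 80 mm from the box's origin along its -x. Axes as the box's. A black rim 6 mm high stands around the cover's place with 2.5 mm of play on every side; the cover's x lies along the box's x.
- bench_shelf: White bench shelf, fixed, 180 mm deep (x), 200 mm wide (y), top 83 mm above the bench, 75 mm clear beneath; 8 mm side walls and a back wall, open at the front (-x, towards the robot). Origin: centre of its footprint at bench level; front edge at x = -90 mm. The cover starts with its origin about 70 mm along -x from it, 20 mm behind the front edge.
- flask_a: Clear closed culture flask with teal cap, 101 x 55 x 28 mm (body 75 mm long), lying on the shelf's top, cap to +x. Bystander. Origin: centre of the underside of its flat body.
- flask_b: The other such flask on the shelf's top. Bystander.
- jar: Closed brown jar with blue lid, 48 mm across, 60 mm high, standing on the bench between shelf and box. Bystander. Origin: centre of its underside.

How it is judged (in metres and radians):
On the way, in this order (a step that is already met when the one before it is completed fails the run):
1. the cover lies flat on the bench, its centre at least 50 mm in front of the shelf's front edge, let go and at rest (x of cover in the frame of bench_shelf below -0.14 m and height (world z) of cover below 0.003 m and angle between cover's own z axis and vertical below 0.05 rad and contact force between the fingers and cover below 0.1 N and linear speed of cover below 0.02 m/s), for 0.2 s.
2. the cover lies in the rim over the opening, the stud still out (horizontal distance between cover and seat below 0.0045 m and z of cover in the frame of seat between -0.002 and 0.002 m and angle between the x axis of cover and the x axis of lamp_box, either way round below 0.08 rad and angle between cover's own z axis and vertical below 0.04 rad and value of joint stud_push below 0.006 m and value of joint stud_turn below 0.4 rad), for 0.1 s.
3. the stud is pushed through the bridge before it is turned (horizontal distance between cover and seat below 0.0045 m and z of cover in the frame of seat between -0.002 and 0.002 m and angle between the x axis of cover and the x axis of lamp_box, either way round below 0.08 rad and angle between cover's own z axis and vertical below 0.04 rad and value of joint stud_push above 0.0105 m and value of joint stud_turn below 0.6 rad), for 0.02 s.
At the end, for the whole second after the job is handed in: Cover flat in the rim over the opening (within 4.5 mm, 4.5 degrees, 2 mm in height; either way round), stud turned at least 75 degrees clockwise and sprung back against the bridge (pushed in 9.5 to 13 mm); cover let go, at rest; flasks and jar within 20 mm of where they stood (horizontal distance between cover and seat below 0.0045 m and z of cover in the frame of seat between -0.002 and 0.002 m and angle between the x axis of cover and the x axis of lamp_box, either way round below 0.08 rad and angle between cover's own z axis and vertical below 0.04 rad and value of joint stud_push between 0.0095 and 0.013 m and value of joint stud_turn above 1.3 rad and linear speed of cover below 0.02 m/s and contact force between the fingers and cover below 0.1 N and distance of each of flask_a, flask_b, jar from where it was at the start of the episode below 0.02 m); the robot touches nothing.
It fails at once if a flask or the jar is moved more than 20 mm or tipped over (distance of any of flask_a, flask_b, jar from where it was at the start of the episode above 0.02 m or angle between any of flask_a, flask_b, jar's own z axis and vertical above 0.5 rad).
It fails at once if the cover is dropped (falls faster than 0.35 m/s, out of the fingers) (linear speed of cover above 0.35 m/s and contact force between the fingers and cover below 0.1 N).
It also fails if it takes over 53 s, if anything falls off the work surface, if the arm or the gripper's body presses on something with over 40 N, if the wrist force passes 120 N, or if a joint passes its speed limit or range.

## Robot

A 7-joint arm with a two-finger parallel gripper is mounted at the origin on the work surface. World frame = base frame: x ahead of the robot, y to its left, z up, the work surface at z = 0. Lengths are in m, angles in degrees, forces in N, time in s.
With the tool pointing down it reaches from about 0.4 to 0.925 m from the base axis. Payload 4.1 kg.
Tool frame: the origin (TCP) lies midway between the tips of the shut fingers; the grasp point (between the pads) lies 19 mm behind it (manip.tcp_to_grasp is the distance from the TCP to the grasp point, in m); x points along the fingers, y is the direction in which the jaws open and shut, and the axes are right-handed (so a half turn about x gives the same grasp; the last joint's range is limited). The gripper opens to 85 mm and grips with 20 to 120 N. Pads are 22 mm wide; open, the fingers measure 114 mm over their backs; the gripper's body (76 mm by 85 mm) begins 54 mm behind the grasp point. The pads swing forward as they close: fully open they stand 13 mm farther back than shut.
Start: joints at [70.703, 22.827, 2.584, 88.041, -1.071, 69.15, -2.905], TCP at [0.153, -0.632, 0.192] pointing down, gripper open.
Joint ranges: [-161.44, 161.44], [-28.35, 127.94], [-78.24, 83.42], [0, 140.83], [-78.03, 258.03], [13.02, 114.36], [-168.23, 168.23]. Speed limits (degrees/s): [147.25, 147.25, 180, 180, 180, 180, 180].

## Interface

Orientations are given as [roll, pitch, yaw] about the fixed x, y, z axes, in that order (R = Rz(yaw) Ry(pitch) Rx(roll)).
In Python, from plant import manip gives the robot as it stands. The module is installed in compiled form; this text tells all that it offers.
- The arm moves only by the tool send_rows, never from a script. Its argument "plan" is a list of rows, each a list of 3 entries, a list of its own where there are three numbers: the opening in per cent of the stroke, from 0 (shut) to 100 (fully open), then the shift along the tool's x, y, z scaled (see below), then the turn about the tool's x scaled (see below). A call has 1 to 12 rows; each row shifts and turns the commanded pose from where the row before left it, along the tool's axes as they then stand; what a row does not reach is not made up. The controller multiplies each number of a shift by 0.8 m and each number of a turn by 0.08 rad. A row lasts 1/8 s, in which the tool goes at most 62.5 mm and 10.7 degrees, less where a joint would pass 70% of its speed; a pose out of reach is approached as far as the arm can. A call with a number of a shift or a turn outside -1 to 1 is refused whole. A call with a gripper value outside its range is refused whole. The fingers move at their own pace and stop on an object; "squeeze" is the grip in N (left out, the last holds). Time passes only in rows, so rows that do not move let the fingers close. It gives the time, the measured TCP pose, the force and the opening at its end, in the units of the state.
- manip.observe(): the state, without advancing time (a new reading comes with each control period).
- manip.camera(name): name is "side" or "top" or "wrist"; returns the picture (384x512x3 uint8, red, green, blue); there is no depth.
- manip.camera_params(name): a dict with "vfov" (degrees; the focal length in pixels is half the picture's height over the tangent of half this angle, whatever the lens; pixels are square), "cx", "cy" (the principal point, pixels), "cam_to_world" (4x4, takes a point from camera to world coordinates). Camera axes: x right, y up, looking along -z (the intrinsics and any distortion apply to the point x, -y, -z); pixel columns grow to the right and rows downward; lengths in m; the calibration is good to about 2 mm. A picture is of the moment at which its call begins: read the wrist's pose just before it. camera_params takes no time and is no camera call; for the wrist camera it gives the pose at the moment of the call.
- manip.job_done(): hands the job in, once; it reports no verdict.
The state is a dict: "t": time; "joint_pos": joint angles; "qvel": joint speeds; "tau": joint torques, N m; "tool_pos": TCP position; "tcp_rot": TCP orientation; "wrist_force": force on the tool from outside, world axes, zero at the start; "torque": the same for the moment, N m; "opening": finger opening in m.
Only numpy, scipy, OpenCV 4.12 (cv2) and the standard library are available. Lean on these libraries where they do the work, as an engineer would, in place of code of your own. Each camera call takes 0.05 s, during which the arm holds its last target.

## Working session

There is one attempt and no reset: what is moved stays moved. The work goes in short steps, Python scripts to look and compute and a tool call to move; the robot and the scene stay as the last step left them, time stands still between calls to the robot, and variables do not carry over. Pictures are saved under pics/ and viewed, and the job is handed in when it is done.

Besides the shell and the picture viewer there is one more tool, called after "Emit:" as name([rows], argument=value, ...), one row to a line, values as JSON. send_rows: Moves the arm, as the interface text tells. Shifts and turns lie within -1 to 1; 1 stands for 0.8 m of shift or 0.08 rad of turn. Its arguments: {"type":"object","properties":{"plan":{"type":"array"},"squeeze":{"type":"number"}},"required":["plan"]}

```bash
mkdir -p pics
python3 - <<'E'
from plant import manip
import cv2,numpy as np
np.set_printoptions(precision=4,suppress=True)
o=manip.observe()
for k,v in o.items(): print(k,np.round(v,4))
print(manip.tcp_to_grasp)
for n in ("side","top"):
    im=manip.camera(n); cv2.imwrite(f"pics/{n}0.png",im[:,:,::-1]); p=manip.camera_params(n); print(n,p)
E
```

```text
t 0.0
joint_pos [70.7047 22.8714  2.5805 88.1136 -1.072  69.1513 -2.9053]
qvel [ 0.0519 -0.0137  0.0471 -0.0776 -0.0012  0.0043 -0.0017]
tau [  0.0005 -47.5127   1.3646 -25.4225   0.0115   0.0094   0.    ]
tool_pos [ 0.1529 -0.631   0.1909]
tcp_rot [-86.2515  89.8878 107.377 ]
wrist_force [ 0.961   0.0596 -0.2856]
torque [-0.0028  0.0033  0.0061]
opening 0.0855
0.0187
side {'vfov': 45.52111357423999, 'cx': 249.25111624642767, 'cy': 188.28574823724804, 'cam_to_world': array([[-0.8897,  0.2067, -0.4071,  0.1675],
       [-0.4559, -0.4512,  0.7672,  0.8808],
       [-0.0251,  0.8681,  0.4957,  0.661 ],
       [ 0.    ,  0.    ,  0.    ,  1.    ]])}
top {'vfov': 42.71546402055351, 'cx': 260.8216384124946, 'cy': 189.85102822004464, 'cam_to_world': array([[ 0.0237,  0.986 , -0.165 ,  0.451 ],
       [-0.9997,  0.0221, -0.0117,  0.0096],
       [-0.0079,  0.1653,  0.9862,  1.1712],
       [ 0.    ,  0.    ,  0.    ,  1.    ]])}
```

View pics/side0.png

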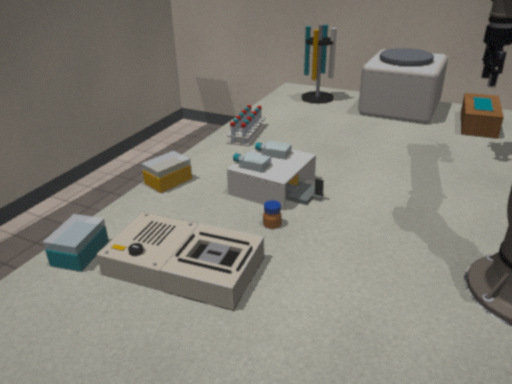

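View pics/top0.png

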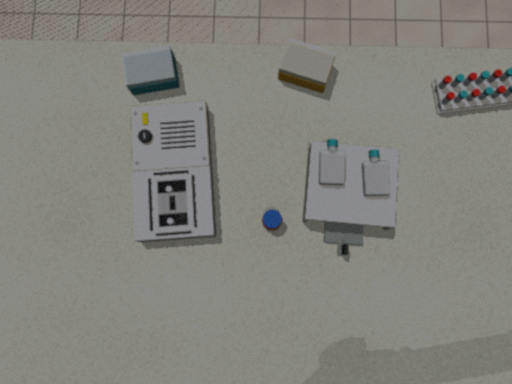

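```bash
cat > h.py <<'E'
import numpy as np,cv2
from plant import manip
from scipy.spatial.transform import Rotation as R
np.set_printoptions(precision=4,suppress=True)
def ray(n,u,v,p=None):
    p=p or manip.camera_params(n); f=192/np.tan(np.radians(p['vfov']/2)); T=np.array(p['cam_to_world'])
    d=T[:3,:3]@np.array([(u-p['cx'])/f,-(v-p['cy'])/f,-1]); return T[:3,3],d
def pt(n,u,v,z,p=None):
    o,d=ray(n,u,v,p); return o+d*(z-o[2])/d[2]
def proj(n,P,p=None):
    p=p or manip.camera_params(n); f=192/np.tan(np.radians(p['vfov']/2)); T=np.array(p['cam_to_world'])
    q=T[:3,:3].T@(np.asarray(P)-T[:3,3]); return np.array([p['cx']+f*q[0]/-q[2],p['cy']-f*q[1]/-q[2]])
def crop(f,x0,y0,x1,y1,s,out):
    im=cv2.imread(f)[y0:y1,x0:x1]; im=cv2.resize(im,None,fx=s,fy=s,interpolation=cv2.INTER_CUBIC)
    for x in range(x0-x0%10+10,x1,10): cv2.putText(im,str(x),((x-x0)*s,8),0,.3,(0,0,255)); cv2.line(im,((x-x0)*s,10),((x-x0)*s,14),(0,0,255))
    for y in range(y0-y0%10+10,y1,10): cv2.putText(im,str(y),(0,(y-y0)*s),0,.3,(0,0,255))
    cv2.imwrite(out,im)
E
python3 - <<'E'
from h import *
crop("pics/top0.png",300,135,405,265,5-0,"pics/c1.png") if 0 else crop("pics/top0.png",295,135,410,265,4,"pics/c1.png")
crop("pics/top0.png",125,95,220,245,4,"pics/c2.png")
crop("pics/side0.png",220,130,340,230,6,"pics/c3.png")
E
```

```text
(no output)
```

View pics/c1.png

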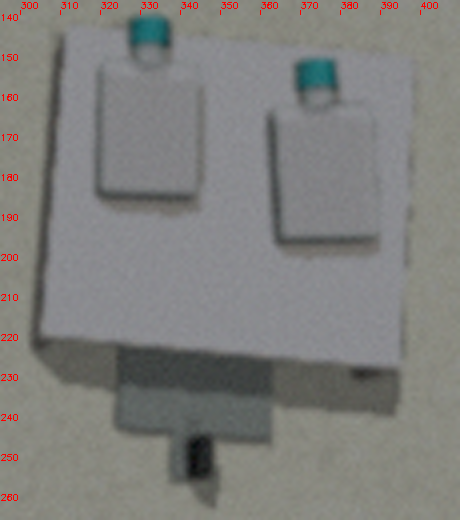

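View pics/c2.png

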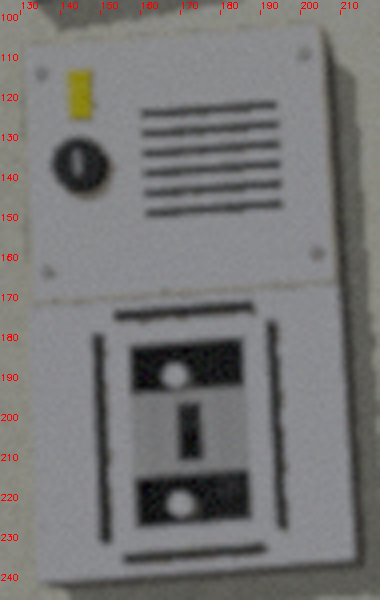

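View pics/c3.png

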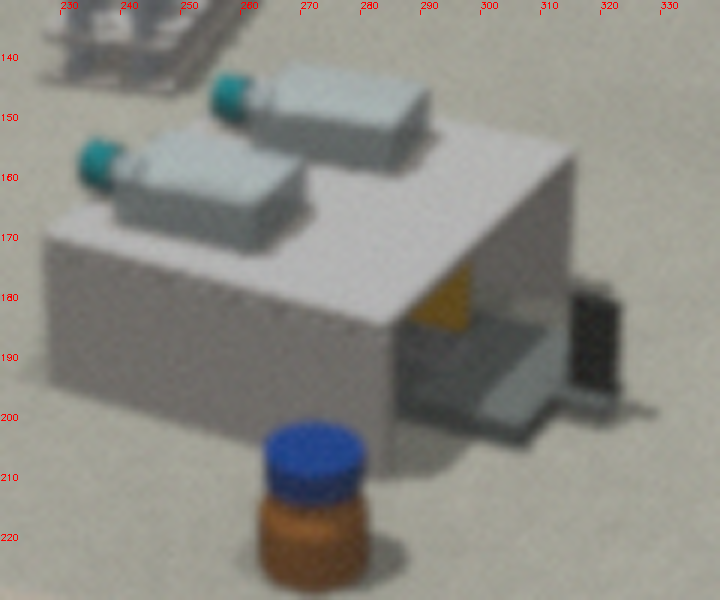

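Run:
```python
from h import *
def q(l,z,n="top"):
    P=np.array([pt(n,*a,z) for a in l])[:,:2]; print(P.tolist() and P.round(4).tolist()); 
    for i in range(len(P)):
        d=P[(i+1)%len(P)]-P[i]; print('  len',np.linalg.norm(d).round(4),'ang',np.degrees(np.arctan2(d[1],d[0])).round(2))
    return P
b=q([(205.5,101.25),(214.25,234.5),(135.5,240.5),(130.5,107)],.06)
print('slot',pt("top",125+190/4,95+430/4,.06))
s=q([(310.5,143.25),(398,149.3),(395,227),(305,218.3)],.083)
c=q([(323.5,242.5),(362.75,245.75)],.014)
print('tab top corners',[pt("top",295+a/4,135+b/4,.062).round(4) for a,b in[(187,434),(212,434),(187,480),(212,480)]])
print('jar', pt("top",272,219,.06))
print(manip.observe()['t'])
```

```text
[[0.8468, 0.1588], [0.5323, 0.1257], [0.5146, 0.3032], [0.8289, 0.3359]]
  len 0.3163 ang -173.98
  len 0.1784 ang 95.68
  len 0.3159 ang 5.93
  len 0.1779 ang -84.22
slot [0.6031 0.2241 0.06  ]
[[0.7435, -0.0883], [0.7336, -0.2871], [0.5564, -0.2765], [0.5712, -0.0773]]
  len 0.1991 ang -92.84
  len 0.1775 ang 176.58
  len 0.1998 ang 85.76
  len 0.1726 ang -3.66
[[0.5228, -0.1266], [0.5174, -0.2184]]
  len 0.092 ang -93.39
  len 0.092 ang 86.61
tab top corners [array([ 0.5186, -0.1619,  0.062 ]), array([ 0.5189, -0.1759,  0.062 ]), array([ 0.4929, -0.1618,  0.062 ]), array([ 0.4933, -0.1758,  0.062 ])]
jar [ 0.5704 -0.0042  0.06  ]
0.1
```

```bash
cat >> h.py <<'E'
def go(target,yaw=None,rows=1,o=None):
    """target TCP pos; yaw = desired direction (deg, mod 180) of tool y in world; prints units total/per row"""
    o=o or manip.observe(); r=R.from_euler('xyz',o['tcp_rot'],degrees=True); M=r.as_matrix()
    d=np.asarray(target)-o['tool_pos']; y=np.degrees(np.arctan2(M[1,1],M[0,1]))
    print('pos',np.round(o['tool_pos'],4),'toolx',M[:,0].round(4),'y-yaw',y.round(2),'d',d.round(4),np.linalg.norm(d).round(4))
    print(' tool shift total units',(M.T@d/0.8).round(4),'min rows',np.linalg.norm(d)/.0625)
    if yaw is not None:
        dy=(yaw-y+90)%180-90; print(' turn world deg',dy,'about tool x units',(-np.radians(dy)/.08).round(3), 'other way',(-np.radians(dy-180*np.sign(dy))/.08).round(3))
E
python3 - <<'E'
from h import *
M=R.from_euler('xyz',manip.observe()['tcp_rot'],degrees=True).as_matrix();print(M)
go([.506,-.1685,.19],86.5)
E
```

```text
[[-0.0005  0.2357 -0.9718]
 [ 0.0017 -0.9718 -0.2357]
 [-1.     -0.0018  0.0001]]
pos [ 0.153  -0.6311  0.191 ] toolx [-0.0005  0.0017 -1.    ] y-yaw -76.37 d [ 0.353   0.4626 -0.001 ] 0.5819
 tool shift total units [ 0.0019 -0.4579 -0.5651] min rows 9.310083134688094
 turn world deg -17.13456103449016 about tool x units 3.738 other way -35.532
```

Emit:
send_rows([
  [40, [0, -0.0458, -0.0565], 0],
  [40, [0, -0.0458, -0.0565], 0],
  [40, [0, -0.0458, -0.0565], 0],
  [40, [0, -0.0458, -0.0565], 0],
  [40, [0, -0.0458, -0.0565], 0],
  [40, [0, -0.0458, -0.0565], 0],
  [40, [0, -0.0458, -0.0565], 0],
  [40, [0, -0.0458, -0.0565], 0],
  [40, [0, -0.0458, -0.0565], 0],
  [40, [0, -0.0458, -0.0565], 0],
  [40, [0, 0, 0], -1],
  [40, [0, 0, 0], -1],
], squeeze=40)

```text
t: 1.6
tool_pos: [0.5061, -0.168, 0.1913]
tcp_rot: [-34.7, 89.9, 168.4]
wrist_force: [-0.4, -0.7, 0.8]
opening: 0.034
```

Emit:
send_rows([
  [40, [0, 0, 0], -1],
  [40, [0, 0, 0], -1],
  [40, [0, 0, 0], -1],
  [40, [0, 0, 0], -1],
  [40, [0, 0, 0], -1],
  [40, [0, 0, 0], -1],
  [40, [0, 0, 0], -1],
  [40, [0, 0, 0], -1],
  [40, [0, 0, 0], -1],
  [40, [0, 0, 0], -1],
  [40, [0, 0, 0], -1],
  [40, [0, 0, 0], -1],
])

```text
t: 3.1
tool_pos: [0.5056, -0.1691, 0.1914]
tcp_rot: [-87.8, 89.9, 170.1]
wrist_force: [-0.0, -0.0, -0.8]
opening: 0.034
```

Emit:
send_rows([
  [40, [0, 0, 0], -1],
  [40, [0, 0, 0], -1],
  [40, [0, 0, 0], -1],
  [40, [0, 0, 0], -1],
  [40, [0, 0, 0], -1],
  [40, [0, 0, 0], -1],
  [40, [0, 0, 0], -1],
  [40, [0, 0, 0], -1],
  [40, [0, 0, 0], -1],
  [40, [0, 0, 0], -1],
  [40, [0, 0, 0], -1],
  [40, [0, 0, 0], -0.53],
])

```text
t: 4.6
tool_pos: [0.5056, -0.1691, 0.1915]
tcp_rot: [-142.2, 89.9, 168.6]
wrist_force: [-0.7, -0.3, -0.1]
opening: 0.0343
```

```bash
cat >> h.py <<'E'
def shot(n,f):
    p=manip.camera_params(n); im=manip.camera(n); cv2.imwrite(f,im[:,:,::-1]); import pickle; pickle.dump(p,open(f+'.p','wb')); return p
E
python3 - <<'E'
from h import *
go([.506,-.1685,.19],86.5); o=manip.observe(); print(o['t'],o['joint_pos'])
print(shot("wrist","pics/w1.png")['cam_to_world'])
E
```

```text
pos [ 0.5056 -0.1691  0.1915] toolx [-0.0009  0.0002 -1.    ] y-yaw 40.73 d [ 0.0004  0.0006 -0.0015] 0.0016
 tool shift total units [ 0.0018  0.0009 -0.0003] min rows 0.0261757319092859
 turn world deg 45.76604463416663 about tool x units -9.985 other way 29.285
4.6 [ 41.8594  12.8549 -32.5156 103.2746   7.5167  66.0678  47.6634]
[[ 0.7574 -0.6255 -0.1875  0.4583]
 [ 0.653   0.7257  0.2169 -0.114 ]
 [ 0.0004 -0.2867  0.958   0.3737]
 [ 0.      0.      0.      1.    ]]
```

View pics/w1.png

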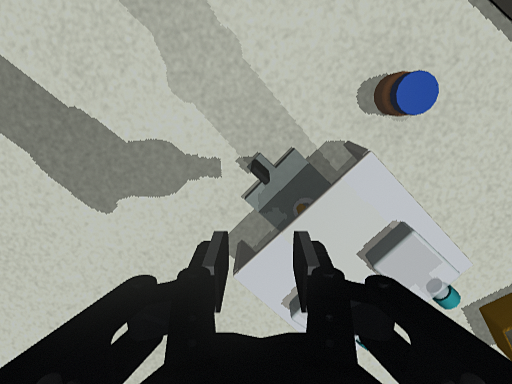

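Run:
```python
from h import *
crop("pics/w1.png",230,135,320,225,8,"pics/c4.png")
```

```text
(no output)
```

View pics/c4.png

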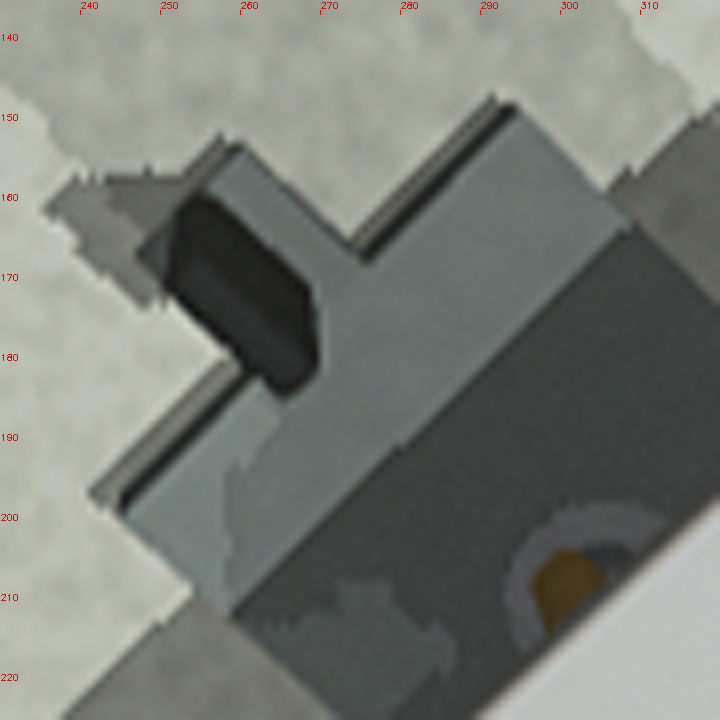

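Emit:
send_rows([
  [40, [0, 0, 0], -1],
  [40, [0, 0, 0], -1],
  [40, [0, 0, 0], -1],
  [40, [0, 0, 0], -1],
  [40, [0, 0, 0], -1],
  [40, [0, 0, 0], -1],
  [40, [0.02, 0, 0], -1],
  [40, [0.02, 0, 0], -1],
  [40, [0.02, 0, 0], -1],
  [40, [0, 0, 0], -0.98],
])

```text
t: 5.9
tool_pos: [0.5045, -0.1689, 0.1421]
tcp_rot: [165.1, 89.8, 161.6]
wrist_force: [0.2, -0.3, 0.1]
opening: 0.034
```

Run:
```python
from h import *
import pickle
p=pickle.load(open('pics/w1.png.p','rb'))
print('tab',pt('',259.9,174.6,.062,p)); a=pt('',294.4,148.1,.014,p);b=pt('',245.6,198.1,.014,p)
d=a-b;print(a,b,np.linalg.norm(d),np.degrees(np.arctan2(d[1],d[0])), (a+b)/2)
go([.506,-.1685,.029],86.5)
```

```text
tab [ 0.5067 -0.1708  0.062 ]
[ 0.5243 -0.1272  0.014 ] [ 0.5204 -0.2148  0.014 ] 0.08768310428868717 87.45200066517575 [ 0.5224 -0.171   0.014 ]
pos [ 0.5045 -0.1689  0.1421] toolx [-0.0034  0.0011 -1.    ] y-yaw 86.51 d [ 0.0015  0.0004 -0.1131] 0.1132
 tool shift total units [0.1414 0.0005 0.0023] min rows 1.810435436154148
 turn world deg -0.011040587900254195 about tool x units 0.002 other way -39.267
```

Emit:
send_rows([
  [40, [0.035, 0, 0.002], 0],
  [40, [0.035, -0.001, 0], 0],
  [40, [0.035, 0, 0], 0],
  [40, [0.034, 0, 0], 0],
  [40, [0, 0, 0], 0],
  [0, [0, 0, 0], 0],
  [0, [0, 0, 0], 0],
  [0, [0, 0, 0], 0],
  [0, [0, 0, 0], 0],
], squeeze=50)

```text
t: 7.02
tool_pos: [0.5079, -0.1702, 0.0332]
tcp_rot: [-32.7, 89.9, -36.3]
wrist_force: [-0.0, -0.3, -0.2]
opening: -0.0
```

Run:
```python
from h import *
go([.410,-.164,.031],86.5); 
shot("side","pics/s2.png"); crop("pics/s2.png",220,110,380,230,5,"pics/c5.png")
```

```text
pos [ 0.5079 -0.1702  0.0332] toolx [ 0.0008 -0.0006 -1.    ] y-yaw 86.39 d [-0.0979  0.0062 -0.0022] 0.0981
 tool shift total units [ 0.0026  0.0001 -0.1227] min rows 1.5703186955822384
 turn world deg 0.11278506990690573 about tool x units -0.025 other way 39.245
```

View pics/c5.png

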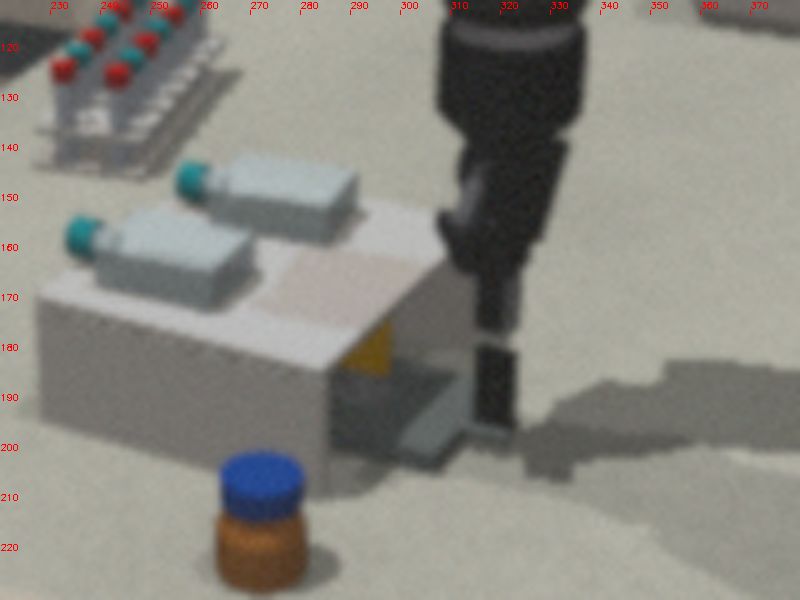

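Run:
```python
from h import *
for P in ([.5079,-.1702,.0332],[.5079,-.1702,.0522],[.5079,-.1702,.062],[.5079,-.1702,.07],[.506,-.169,.014],[.506,-.169,.062]): print(P,proj("side",P))
shot("top","pics/t2.png"); crop("pics/t2.png",295,135,410,265,4,"pics/c6.png")
shot("wrist","pics/w2.png")
```

```text
[0.5079, -0.1702, 0.0332] [319.2209 188.4385]
[0.5079, -0.1702, 0.0522] [319.5742 182.3846]
[0.5079, -0.1702, 0.062] [319.7585 179.2262]
[0.5079, -0.1702, 0.07] [319.91   176.6295]
[0.506, -0.169, 0.014] [319.3766 194.811 ]
[0.506, -0.169, 0.062] [320.2767 179.5585]
```

View pics/c6.png

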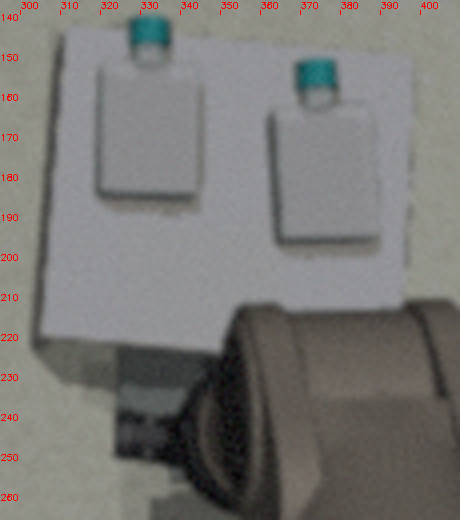

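View pics/w2.png

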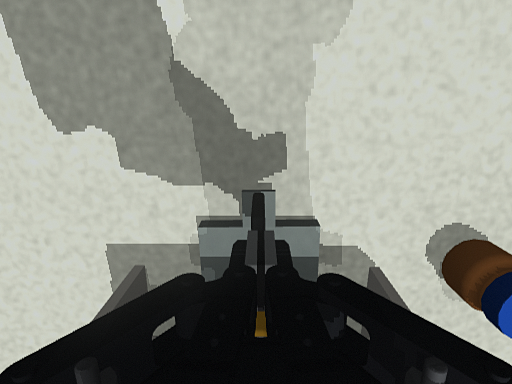

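Run:
```python
from h import *
import pickle
p=pickle.load(open('pics/w2.png.p','rb')); print(p)
o=manip.observe();print(o)
for P in ([.508,-.170,.033],[.508,-.17,.07],[.524,-.1265,.014],[.519,-.216,.014],[.506,-.17,.062],[.494,-.17,.062]): print(P,proj("",P,p))
crop("pics/w2.png",180,170,340,290,5,"pics/c7.png")
```

```text
{'vfov': 65.86586769630003, 'cx': 260.41930766393443, 'cy': 191.107745805253, 'cam_to_world': array([[ 0.0624, -0.9556, -0.288 ,  0.4348],
       [ 0.998 ,  0.06  ,  0.0173, -0.1658],
       [ 0.0007, -0.2886,  0.9575,  0.2151],
       [ 0.    ,  0.    ,  0.    ,  1.    ]])}
{'t': 7.175, 'joint_pos': array([ 42.8273,  24.902 , -35.5686, 111.9357,  18.9714,  48.949 ,
        83.5367]), 'qvel': array([-0.1717,  0.1806,  0.0882,  0.0382, -0.0017,  0.077 ,  0.038 ]), 'tau': array([  0.0054, -39.6979,  -5.4158, -19.4639,   0.0101,  -0.0009,
         0.0001]), 'tool_pos': array([ 0.5077, -0.1701,  0.0329]), 'tcp_rot': array([-44.8354,  89.9774, -48.4403]), 'wrist_force': array([ 0.1229, -0.1726,  0.5185]), 'torque': array([ 0.0266,  0.0017, -0.0034]), 'opening': 4.082784284043817e-06}
[0.508, -0.17, 0.033] [260.8315 217.8519]
[0.508, -0.17, 0.07] [260.9717 243.543 ]
[0.524, -0.1265, 0.014] [321.2891 224.9479]
[0.519, -0.216, 0.014] [199.182  225.7357]
[0.506, -0.17, 0.062] [260.7167 233.8379]
[0.494, -0.17, 0.062] [259.3661 213.976 ]
```

View pics/c7.png

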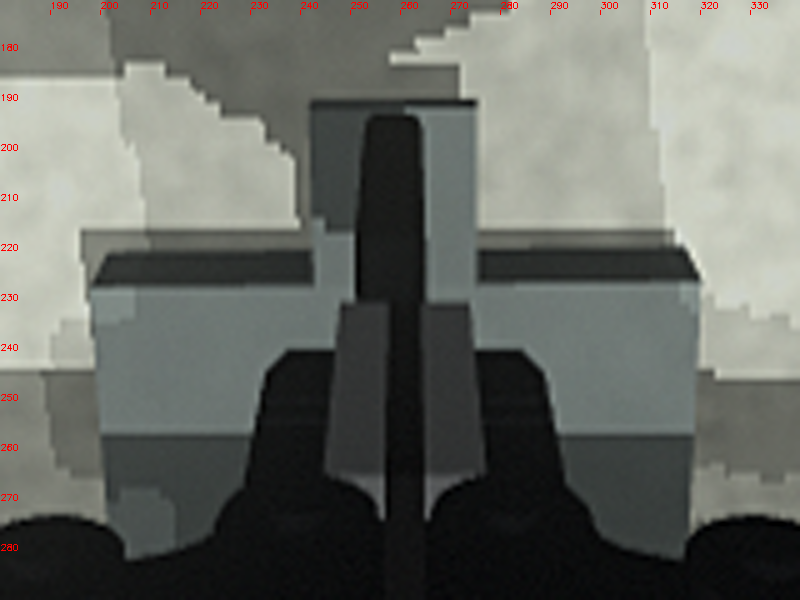

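Run:
```python
from h import *
print(proj("side",[.1529,-.631,.191]),proj("side",[.1529,-.631,.227]))
crop("pics/side0.png",440,0,512,120,6,"pics/c8.png")
crop("pics/w1.png",150,190,350,340,4,"pics/c9.png")
```

```text
[484.8498  98.8188] [487.6181  87.2054]
```

View pics/c8.png

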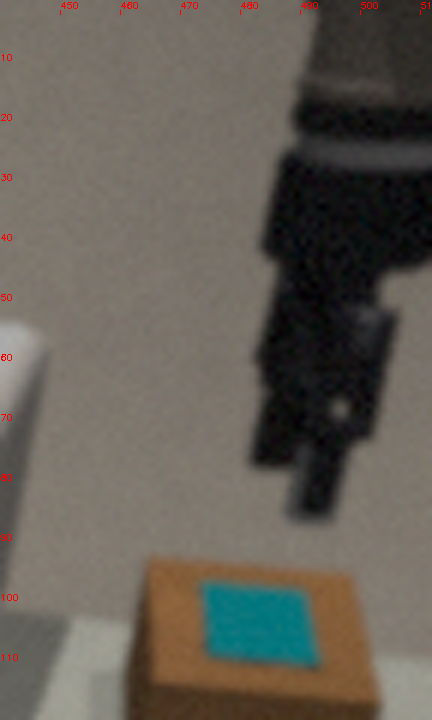

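View pics/c9.png

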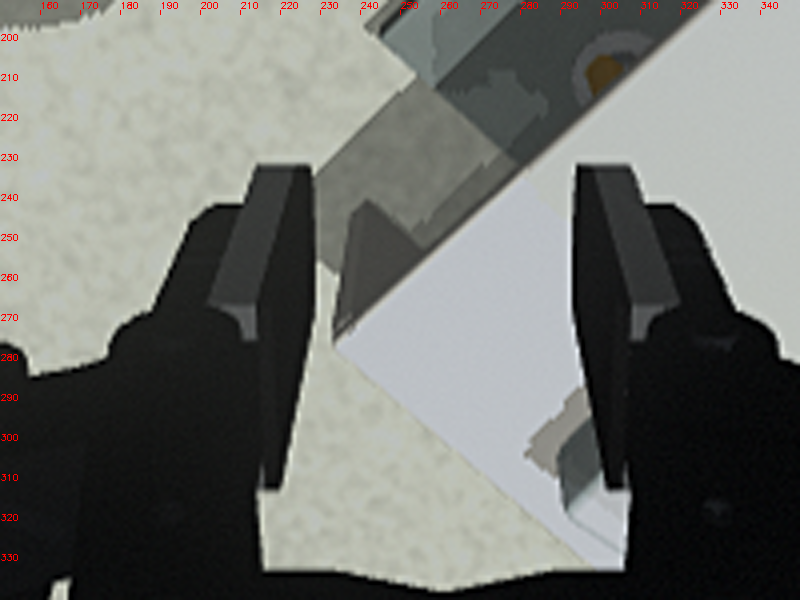

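Emit:
send_rows([
  [40, [0, 0, 0], 0],
  [40, [0, 0, 0], 0],
  [40, [0, 0, 0], 0],
  [40, [0.02, 0, 0], 0],
  [40, [0.02, 0, 0], 0],
  [40, [0.008, 0, 0], 0],
  [40, [0, 0, 0], 0],
])

```text
t: 8.05
tool_pos: [0.5069, -0.1697, -0.0067]
tcp_rot: [160.2, 89.9, 156.6]
wrist_force: [0.3, 0.3, -0.3]
opening: 0.0338
```

Run:
```python
from h import *
go([.410,-.164,.031],86.5); print(manip.observe()['wrist_force'])
shot("side","pics/s3.png"); crop("pics/s3.png",280,110,380,220,5,"pics/c10.png")
shot("wrist","pics/w3.png"); crop("pics/w3.png",180,170,340,290,5,"pics/c11.png")
```

```text
pos [ 0.5069 -0.1697 -0.0067] toolx [-0.0017  0.0007 -1.    ] y-yaw 86.41 d [-0.0969  0.0057  0.0377] 0.1042
 tool shift total units [-0.0469 -0.0004 -0.1215] min rows 1.6666379383908707
 turn world deg 0.08936267508927642 about tool x units -0.019 other way 39.25
[ 0.3078  0.3155 -0.2786]
```

View pics/c10.png

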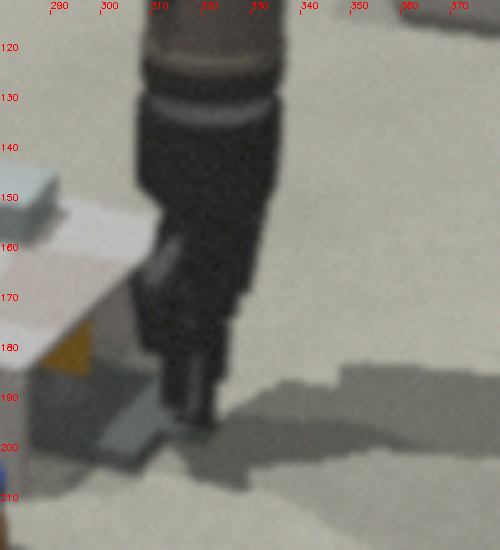

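View pics/c11.png

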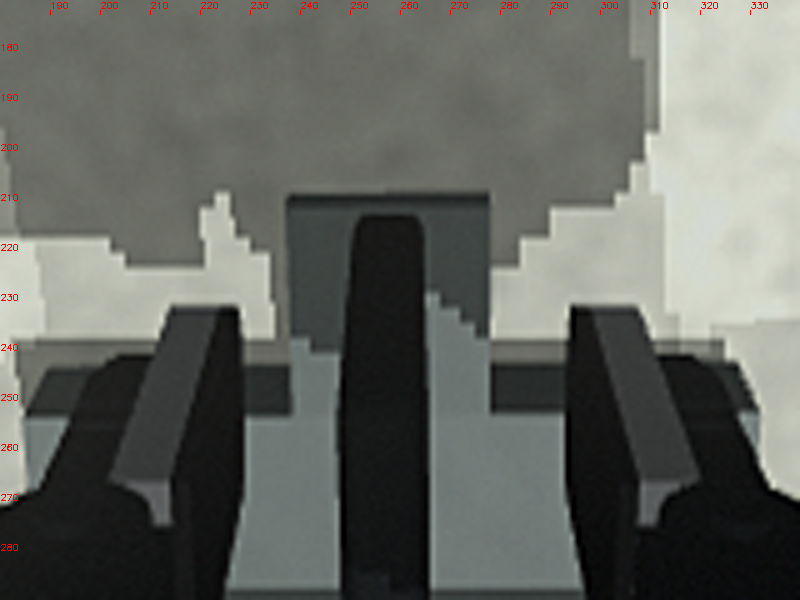

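Emit:
send_rows([
  [0, [0, 0, 0], 0],
  [0, [0, 0, 0], 0],
  [0, [0, 0, 0], 0],
  [0, [0, 0, 0], 0],
], squeeze=50)

```text
t: 8.65
tool_pos: [0.508, -0.1704, -0.0052]
tcp_rot: [-44.8, 89.9, -48.5]
wrist_force: [-1.3, -1.0, 6.2]
opening: 0.007
```

Emit:
send_rows([
  [0, [0, 0, -0.01], 0],
  [0, [0, 0, -0.02], 0],
  [0, [0, 0, -0.025], 0],
  [0, [0, 0, -0.025], 0],
  [0, [0, 0, -0.02], 0],
  [0, [0, 0, -0.015], 0],
  [0, [0, 0, -0.006], 0],
  [0, [0, 0, 0], 0],
])

```text
t: 9.65
tool_pos: [0.4111, -0.1641, -0.0052]
tcp_rot: [-68.9, 90.0, -72.6]
wrist_force: [2.2, -0.4, 8.0]
opening: 0.0071
```

Run:
```python
from h import *
go([.410,-.164,-.005],86.5); print(manip.observe()['wrist_force'],manip.observe()['torque'])
shot("side","pics/s4.png"); crop("pics/s4.png",230,110,380,220,5,"pics/c12.png")
```

```text
pos [ 0.4111 -0.1641 -0.0052] toolx [ 0.0002 -0.0006 -1.    ] y-yaw 86.38 d [-0.0011  0.0001  0.0002] 0.0011
 tool shift total units [-0.0002  0.0001 -0.0014] min rows 0.017671992587939372
 turn world deg 0.11797432986678302 about tool x units -0.026 other way 39.244
[ 2.1593 -0.3624  8.0228] [-0.0012 -0.5058  0.0116]
```

View pics/c12.png

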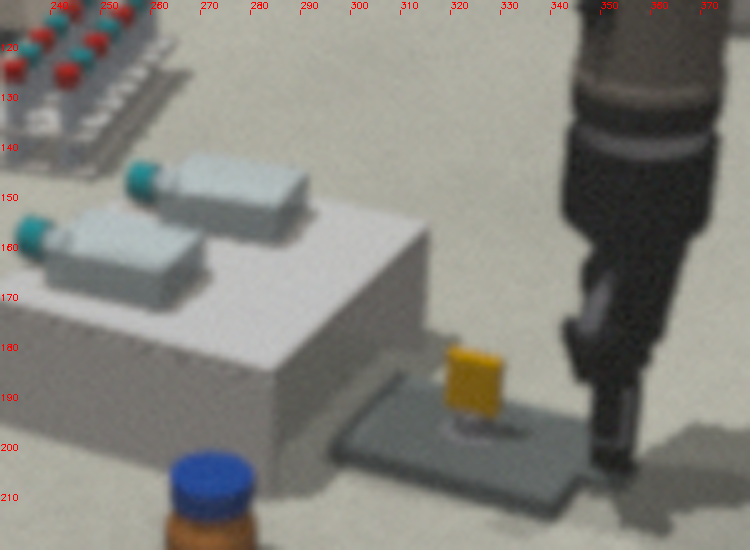

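Run:
```python
from h import *
for z in (-.005,.014,.02,.034,.062): print(z,proj("side",[.411,-.164,z]))
```

```text
-0.005 [352.0183 209.2585]
0.014 [352.6317 203.2399]
0.02 [352.8274 201.32  ]
0.034 [353.2878 196.8034]
0.062 [354.2245 187.6134]
```

Emit:
send_rows([
  [40, [0, 0, 0], 0],
  [40, [0, 0, 0], 0],
  [40, [0, 0, 0], 0],
])

```text
t: 10.07
tool_pos: [0.4096, -0.1637, -0.0063]
tcp_rot: [171.8, 89.9, 168.2]
wrist_force: [-0.3, 0.4, -0.6]
opening: 0.0344
```

Run:
```python
from h import *
go([.410,-.164,-.005],86.5); print(manip.observe()['wrist_force'],manip.observe()['torque'])
shot("wrist","pics/w4.png");
shot("side","pics/s5.png"); crop("pics/s5.png",280,150,380,220,7,"pics/c13.png")
```

```text
pos [ 0.4096 -0.1637 -0.0063] toolx [-0.0025  0.0005 -1.    ] y-yaw 86.39 d [ 0.0004 -0.0003  0.0013] 0.0014
 tool shift total units [-0.0017 -0.0003  0.0005] min rows 0.022412754263912173
 turn world deg 0.10841668961401751 about tool x units -0.024 other way 39.246
[-0.3214  0.3876 -0.6152] [0.0412 0.021  0.0035]
```

View pics/c13.png

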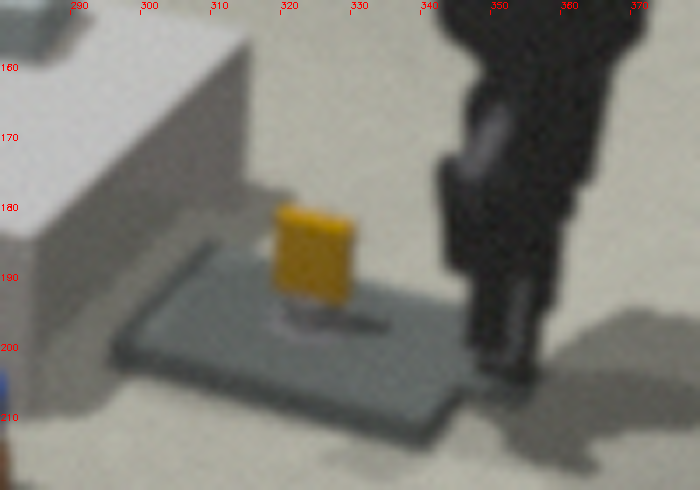

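View pics/w4.png

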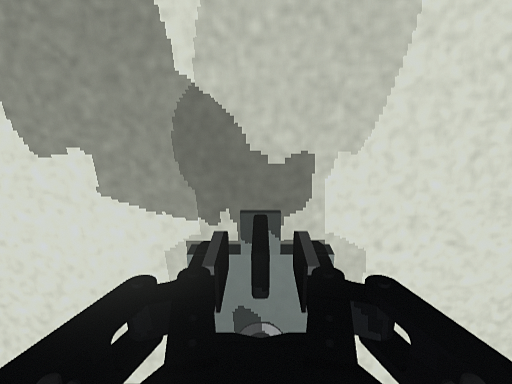

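Run:
```python
from h import *
import pickle
print(pt("side",325,180.4,.064))
p=pickle.load(open('pics/w4.png.p','rb'))
crop("pics/w4.png",160,190,360,340,4,"pics/c14.png")
o=manip.observe();print(o['t'])
```

```text
[ 0.4918 -0.1663  0.064 ]
10.175
```

View pics/c14.png

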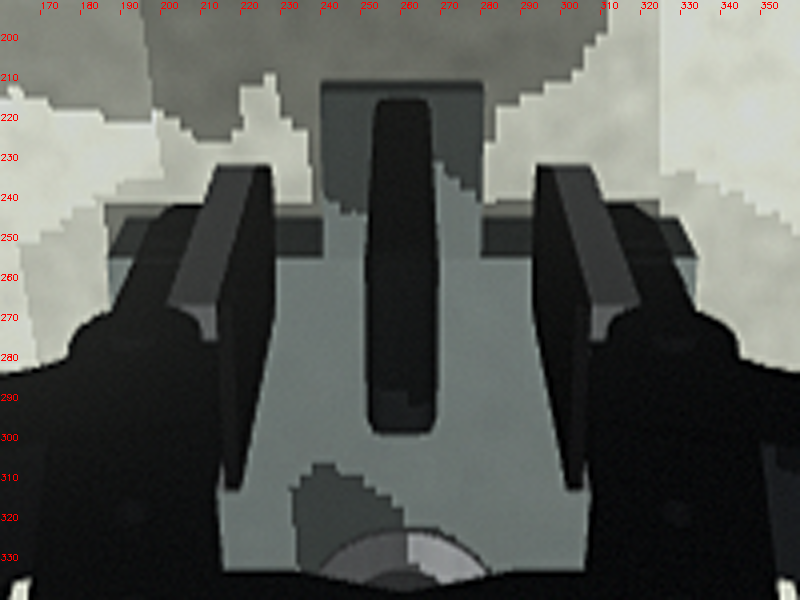

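Emit:
send_rows([
  [40, [-0.035, 0, 0], 0],
  [40, [-0.06, 0, 0], 0],
  [40, [-0.06, 0, 0], 0],
  [40, [-0.035, 0, 0], 0],
  [40, [0, 0, 0], 0],
])

```text
t: 10.8
tool_pos: [0.4125, -0.1647, 0.1482]
tcp_rot: [-34.1, 89.7, -37.7]
wrist_force: [-0.2, -0.5, -0.2]
opening: 0.0337
```

Run:
```python
from h import *
go([.410,-.164,-.005],86.5); print(manip.observe()['wrist_force'],manip.observe()['torque'])
shot("wrist","pics/w5.png");
shot("top","pics/t5.png"); crop("pics/t5.png",295,205,410,320,5,"pics/c15.png")
```

```text
pos [ 0.4125 -0.1647  0.1482] toolx [ 0.0038 -0.0029 -1.    ] y-yaw 86.37 d [-0.0025  0.0007 -0.1532] 0.1533
 tool shift total units [ 0.1915  0.0011 -0.004 ] min rows 2.4521044757337407
 turn world deg 0.12847284356803357 about tool x units -0.028 other way 39.242
[-0.1621 -0.4816 -0.1846] [0.0105 0.0209 0.0266]
```

View pics/w5.png

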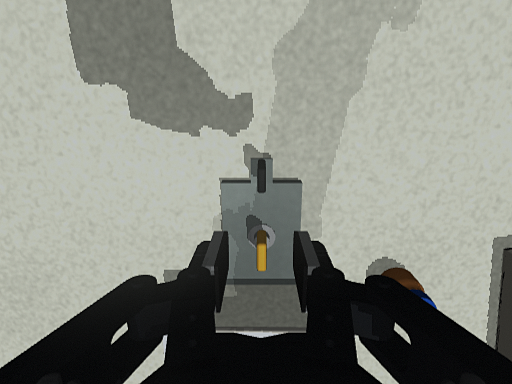

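View pics/c15.png

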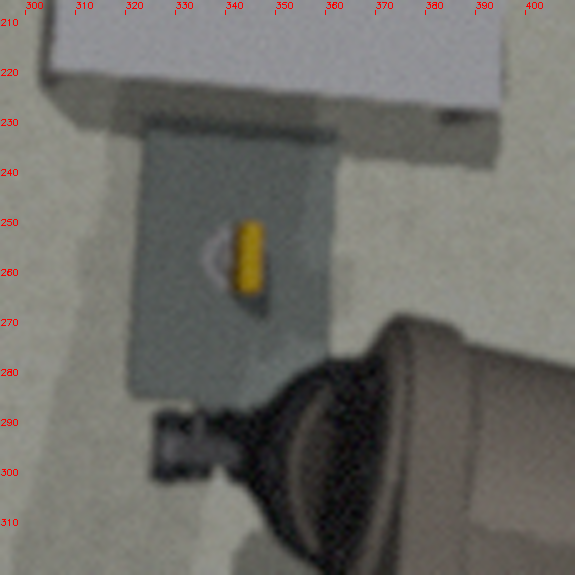

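Run:
```python
from h import *
import pickle
p=pickle.load(open('pics/w5.png.p','rb'))
print('wing top cam',pt("top",345,256.4,.064),'wrist',pt("",262,258,.064,p))
a=pt("top",320.4,284.4,.014);b=pt("top",323.6,231,.014);c=pt("top",362.4,232.4,.014);print(a,b,c,(a+c)/2,np.linalg.norm(a-b),np.linalg.norm(c-b))
crop("pics/w5.png",205,140,325,290,5,"pics/c16.png")
go([.4915,-.169,.15],86.5)
```

```text
wing top cam [ 0.4899 -0.1688  0.064 ] wrist [ 0.4905 -0.1682  0.064 ]
[ 0.4261 -0.1197  0.014 ] [ 0.5498 -0.1268  0.014 ] [ 0.5486 -0.2179  0.014 ] [ 0.4874 -0.1688  0.014 ] 0.12389650320416662 0.09115236855942922
pos [ 0.4102 -0.1639  0.1456] toolx [-0.0013  0.     -1.    ] y-yaw 86.39 d [ 0.0813 -0.0051  0.0044] 0.0815
 tool shift total units [-0.0056  0.      0.1018] min rows 1.3047856608761716
 turn world deg 0.11112012078521616 about tool x units -0.024 other way 39.246
```

View pics/c16.png

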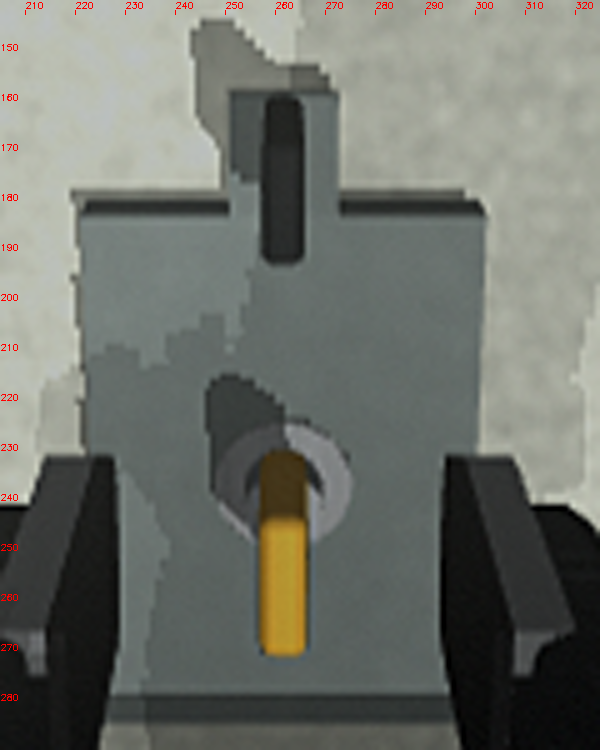

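Emit:
send_rows([
  [40, [0, 0, 0.04], 0],
  [40, [0.02, 0, 0.045], 0],
  [40, [0.035, 0, 0.0155], 0],
  [40, [0.04, 0, 0], 0],
  [40, [0.04, 0, 0], 0],
  [40, [0.035, 0, 0], 0],
  [40, [0.015, 0, 0], 0],
  [40, [0, 0, 0], 0],
])

```text
t: 11.9
tool_pos: [0.4901, -0.1684, -0.003]
tcp_rot: [158.0, 89.8, 154.5]
wrist_force: [-0.4, -0.7, 0.0]
opening: 0.0342
```

Run:
```python
from h import *
go([.4905,-.1685,-.005],86.5); print(manip.observe()['wrist_force'])
shot("wrist","pics/w6.png");crop("pics/w6.png",180,170,340,320,5,"pics/c17.png")
shot("side","pics/s6.png"); crop("pics/s6.png",270,130,380,220,7,"pics/c18.png")
```

```text
pos [ 0.4901 -0.1684 -0.003 ] toolx [-0.0027  0.0013 -1.    ] y-yaw 86.42 d [ 0.0004 -0.0001 -0.002 ] 0.0021
 tool shift total units [ 0.0025 -0.0001  0.0005] min rows 0.03325811714314536
 turn world deg 0.07606712990461517 about tool x units -0.017 other way 39.253
[-0.382  -0.7461  0.0254]
```

View pics/c17.png

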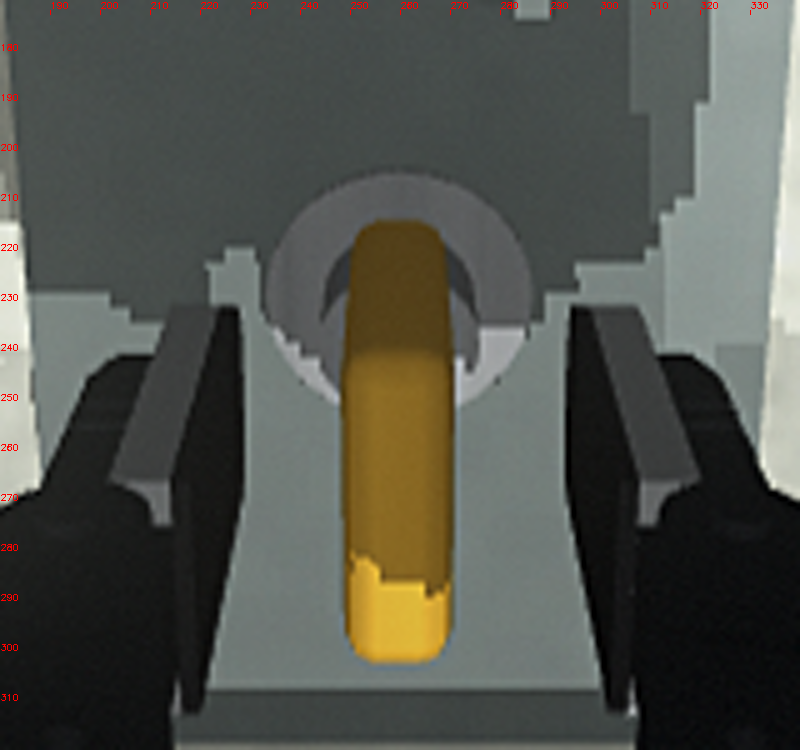

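View pics/c18.png

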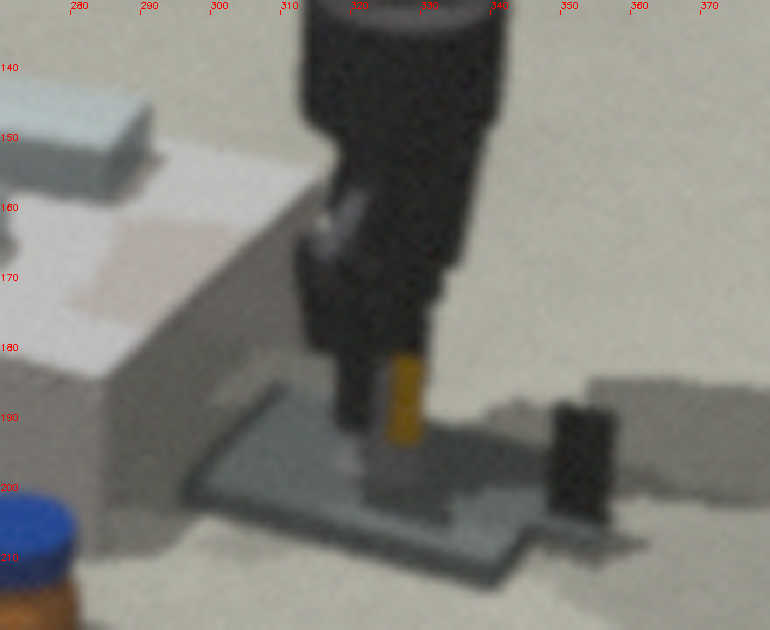

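Run:
```python
from h import *
for z in (.014,.03,.036,.045): print(z,'far',proj("side",[.4905-.011,-.187,z]),proj("side",[.4905+.011,-.187,z]),'near',proj("side",[.4905-.011,-.15,z]),proj("side",[.4905+.011,-.15,z]))
```

```text
0.014 far [330.6897 193.84  ] [323.0975 192.1701] near [326.3239 200.1361] [318.5903 198.3831]
0.03 far [331.0565 188.8259] [323.4142 187.1811] near [326.6711 195.047 ] [318.8855 193.3195]
0.036 far [331.1953 186.9293] [323.534 185.294] near [326.8024 193.1216] [318.9971 191.4039]
0.045 far [331.4046 184.0675] [323.7148 182.4468] near [327.0006 190.216 ] [319.1656 188.5132]
```

Emit:
send_rows([
  [0, [0, 0, 0], 0],
  [0, [0, 0, 0], 0],
  [0, [0, 0, 0], 0],
  [0, [0, 0, 0], 0],
], squeeze=70)

```text
t: 12.5
tool_pos: [0.4921, -0.1693, -0.0011]
tcp_rot: [-19.5, 89.9, -23.1]
wrist_force: [-0.1, 0.8, 3.9]
opening: 0.0088
```

Run:
```python
from h import *
go([.4905,-.1685,.13],86.5); print(manip.observe()['wrist_force'])
```

```text
pos [ 0.4921 -0.1693 -0.0011] toolx [ 0.0016 -0.0007 -1.    ] y-yaw 86.39 d [-0.0016  0.0008  0.1311] 0.1311
 tool shift total units [-0.1638  0.0007 -0.0018] min rows 2.0972600984016627
 turn world deg 0.11174595786300756 about tool x units -0.024 other way 39.246
[-0.0858  0.7642  3.8504]
```

Emit:
send_rows([
  [0, [-0.01, 0, 0], 0],
  [0, [-0.02, 0, 0], 0],
  [0, [-0.035, 0, 0], 0],
  [0, [-0.04, 0, 0], 0],
  [0, [-0.035, 0, 0], 0],
  [0, [-0.02, 0, 0], 0],
  [0, [-0.005, 0, 0], 0],
  [0, [0, 0, 0], 0],
])

```text
t: 13.5
tool_pos: [0.4904, -0.169, 0.1296]
tcp_rot: [172.2, 89.9, 168.6]
wrist_force: [-1.2, 1.0, -6.0]
opening: 0.0085
```

Run:
```python
from h import *
go([.602,.223,.13],95.9); o=manip.observe();print(o['wrist_force'],o['opening'],o['joint_pos'])
shot("side","pics/s7.png")
```

```text
pos [ 0.4904 -0.169   0.1296] toolx [-0.0015  0.0003 -1.    ] y-yaw 86.39 d [0.1116 0.392  0.0004] 0.4075
 tool shift total units [-0.0006  0.4978  0.1083] min rows 6.520448037656319
 turn world deg 9.5111528247743 about tool x units -2.075 other way 37.195
[-1.2112  1.0008 -5.9619] 0.00846920222201163 [ 49.6204  16.5016 -41.6302 109.0843  12.6933  59.1465  88.9666]
```

View pics/s7.png

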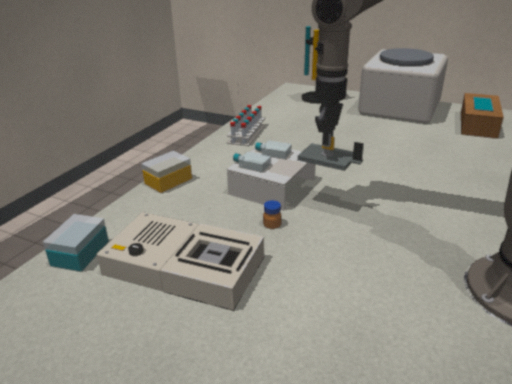

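Cover held level by the wing, clear of the bench. Carry to the box.

Emit:
send_rows([
  [0, [0, 0.012, 0.0026], 0],
  [0, [0, 0.028, 0.006], 0],
  [0, [0, 0.046, 0.01], 0],
  [0, [0, 0.058, 0.0126], 0],
  [0, [0, 0.064, 0.0139], 0],
  [0, [0, 0.064, 0.0139], 0],
  [0, [0, 0.064, 0.0139], 0],
  [0, [0, 0.058, 0.0126], 0],
  [0, [0, 0.046, 0.01], 0],
  [0, [0, 0.03, 0.0066], 0],
  [0, [0, 0.018, 0.004], 0],
  [0, [0, 0.0098, 0.0022], -0.5],
])

```text
t: 15.05
tool_pos: [0.6024, 0.2235, 0.1296]
tcp_rot: [-150.2, 89.9, -151.3]
wrist_force: [-0.5, 0.6, -5.5]
opening: 0.0087
```

Emit:
send_rows([
  [0, [0, 0, 0], -0.8],
  [0, [0, 0, 0], -0.775],
  [0, [0, 0, 0], 0],
  [0, [0, 0, 0], 0],
])

```text
t: 15.55
tool_pos: [0.6029, 0.2221, 0.1301]
tcp_rot: [-112.6, 90.0, -106.8]
wrist_force: [-0.5, 0.0, -6.0]
opening: 0.0089
```

Run:
```python
from h import *
go([.602,.223,.13],95.9); o=manip.observe();print(o['wrist_force'],o['opening'],o['joint_pos'])
shot("wrist","pics/w8.png");
shot("top","pics/t8.png"); crop("pics/t8.png",115,95,235,245,4,"pics/c20.png")
```

```text
pos [0.6029 0.2221 0.1301] toolx [-0.0002 -0.0007 -1.    ] y-yaw 95.82 d [-0.0009  0.0009 -0.0001] 0.0013
 tool shift total units [ 0.0001  0.0012 -0.001 ] min rows 0.020159897033723385
 turn world deg 0.07981020080097778 about tool x units -0.017 other way 39.252
[-0.5412  0.0445 -6.024 ] 0.008926613451654672 [  9.1158  31.3152 -46.9027  92.1104  24.3195  67.3101  52.6368]
```

View pics/w8.png

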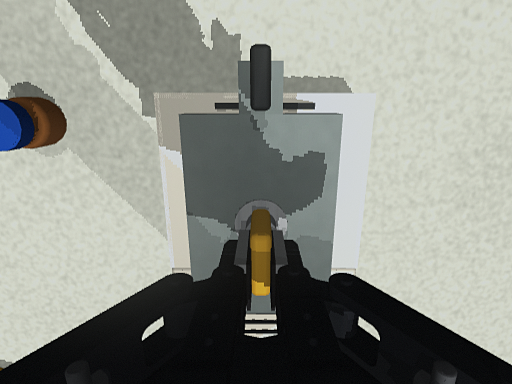

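View pics/c20.png

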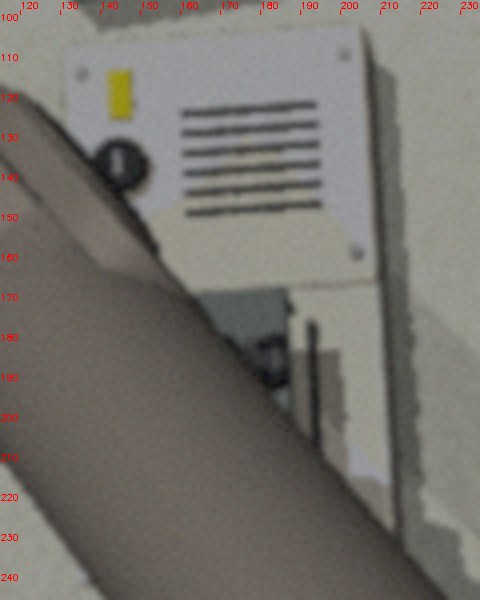

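Run:
```python
from h import *
crop("pics/w8.png",140,80,270,180,6,"pics/c21.png")
crop("pics/w8.png",260,80,390,180,6,"pics/c22.png")
crop("pics/w8.png",150,180,230,290,6,"pics/c23.png")
crop("pics/w8.png",300,180,390,290,6,"pics/c24.png")
```

```text
(no output)
```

View pics/c21.png

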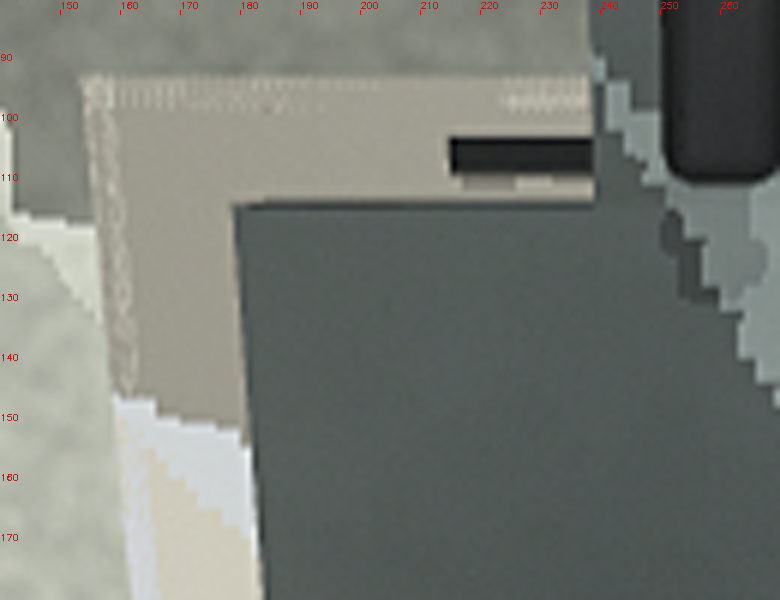

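View pics/c22.png

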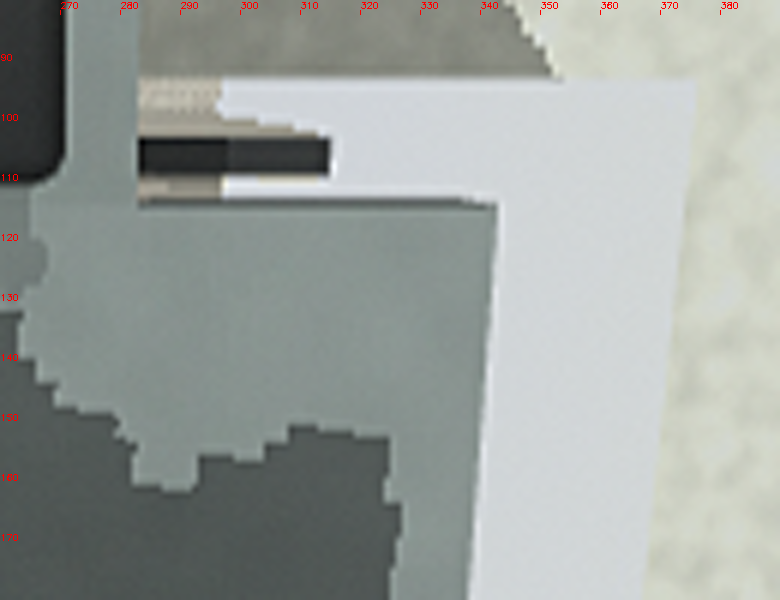

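View pics/c23.png

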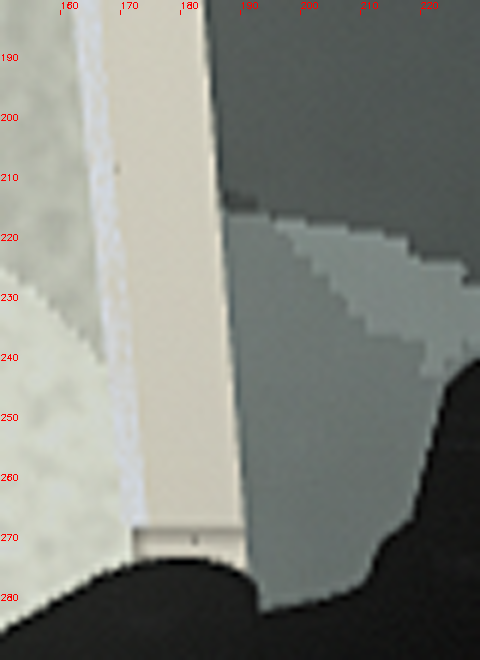

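View pics/c24.png

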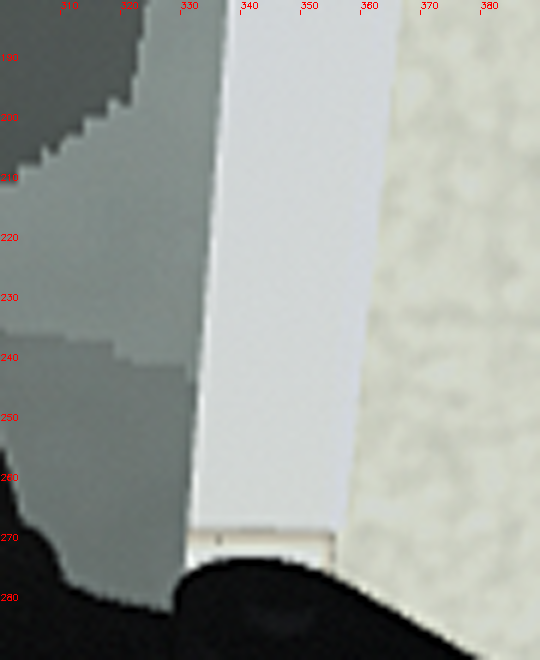

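Run:
```python
from h import *
import pickle
p=pickle.load(open('pics/w8.png.p','rb'))
f=lambda u,v,z: pt("",u,v,z,p)[:2]
def rep(nm,a,b): print(nm,a,b,'mid',(a+b)/2,'w',np.linalg.norm(a-b).round(4),'ang',np.degrees(np.arctan2(*(a-b)[::-1])).round(2))
rep('box front',f(153.8,92.7,.06),f(376.2,93.3,.06))
rep('box rear',f(169.7,267,.06),f(358.3,267.,.06))
rep('rim far face top',f(214.7,102.7,.066),f(315,102.7,.066))
rep('rim near(inner) bottom',f(214.7,109,.06),f(315,109,.06)); rep('rim inner top',f(214.7,109,.066),f(315,109,.066))
for z in (.145,.143):
  rep('cover front',f(178.8,114.2,z),f(342.8,113.8,z)); rep('cover rear',f(190,267,z),f(331.8,267,z))
m=lambda a,b:(a+b)/2
for l,(c,d) in {'box':(m(f(153.8,92.7,.06),f(376.2,93.3,.06)),m(f(169.7,267,.06),f(358.3,267.,.06))),'cover':(m(f(178.8,114.2,.145),f(342.8,113.8,.145)),m(f(190,267,.145),f(331.8,267,.145)))}.items():
  print(l,'axis ang',np.degrees(np.arctan2(*(d-c)[::-1])))
print(p['cam_to_world'],proj("",[.6029,.2221,.13],p))
```

```text
box front [0.5319 0.1281] [0.5141 0.307 ] mid [0.523  0.2175] w 0.1798 ang -84.3
box rear [0.6906 0.1431] [0.6721 0.3238] mid [0.6813 0.2335] w 0.1816 ang -84.16
rim far face top [0.5346 0.1784] [0.5264 0.2578] mid [0.5305 0.2181] w 0.0799 ang -84.15
rim near(inner) bottom [0.5396 0.1778] [0.5312 0.2596] mid [0.5354 0.2187] w 0.0823 ang -84.15
rim inner top [0.5394 0.1786] [0.5312 0.2586] mid [0.5353 0.2186] w 0.0803 ang -84.15
cover front [0.5412 0.1708] [0.5319 0.2599] mid [0.5365 0.2153] w 0.0897 ang -84.01
cover rear [0.6353 0.1801] [0.626  0.2701] mid [0.6306 0.2251] w 0.0906 ang -84.16
cover front [0.5413 0.1702] [0.5319 0.2605] mid [0.5366 0.2154] w 0.0907 ang -84.01
cover rear [0.6365 0.1796] [0.6272 0.2708] mid [0.6318 0.2252] w 0.0916 ang -84.16
box axis ang 5.7502771556759535
cover axis ang 5.915828867759101
[[-0.1019 -0.9526 -0.2866  0.5303]
 [ 0.9948 -0.0975 -0.0296  0.2145]
 [ 0.0003 -0.2881  0.9576  0.3123]
 [ 0.      0.      0.      1.    ]] [260.6523 217.4997]
```

Emit:
send_rows([
  [0, [0.005, 0.0042, 0.0022], 0],
  [0, [0.015, 0, 0], 0],
  [0, [0.02, 0, 0], 0],
  [0, [0.015, 0, 0], 0],
  [0, [0.008, 0, 0], 0],
  [0, [0, 0, 0], 0],
  [0, [0, 0, 0], 0],
])

```text
t: 16.52
tool_pos: [0.6046, 0.2268, 0.0804]
tcp_rot: [17.5, 89.9, 23.4]
wrist_force: [-0.3, 0.1, -5.1]
opening: 0.0084
```

Run:
```python
from h import *
go([.6044,.2255,.058],95.8); o=manip.observe();print(o['wrist_force'],o['opening'])
shot("wrist","pics/w9.png");
crop("pics/w9.png",130,60,260,160,6,"pics/c31.png")
crop("pics/w9.png",260,60,390,160,6,"pics/c32.png")
shot("side","pics/s9.png");crop("pics/s9.png",150,190,280,310,6,"pics/c33.png")
```

```text
pos [0.6046 0.2268 0.0804] toolx [ 0.001   0.0004 -1.    ] y-yaw 95.91 d [-0.0002 -0.0013 -0.0224] 0.0224
 tool shift total units [ 0.028  -0.0016 -0.0005] min rows 0.35893947106995117
 turn world deg -0.10506200948124444 about tool x units 0.023 other way -39.247
[-0.3395  0.0626 -5.0929] 0.008414337168979718
```

View pics/c31.png

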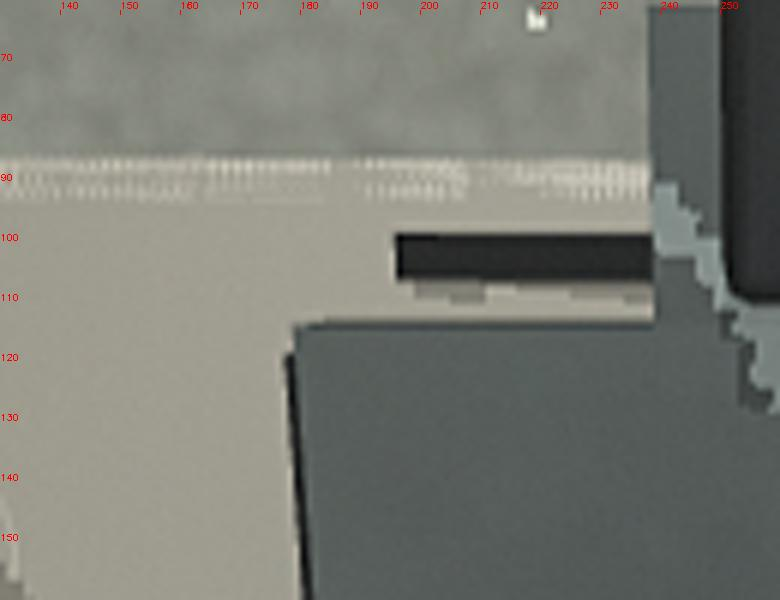

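View pics/c32.png

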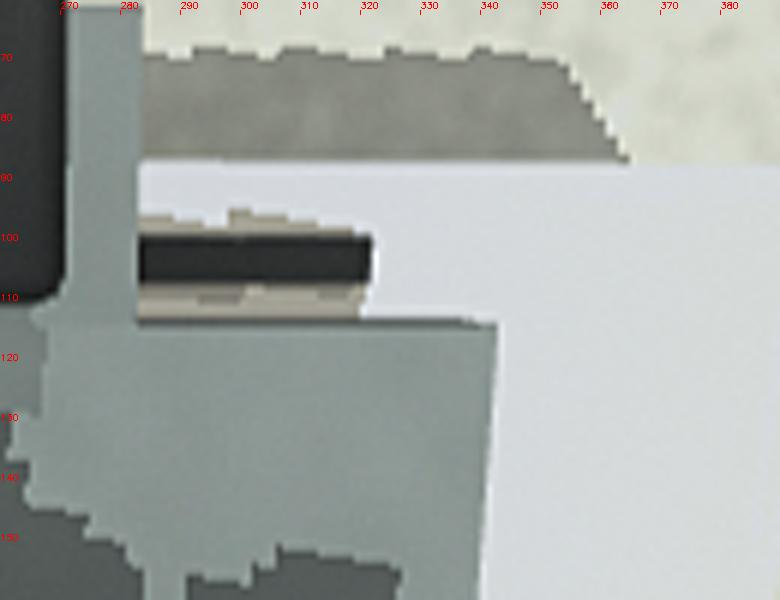

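View pics/c33.png

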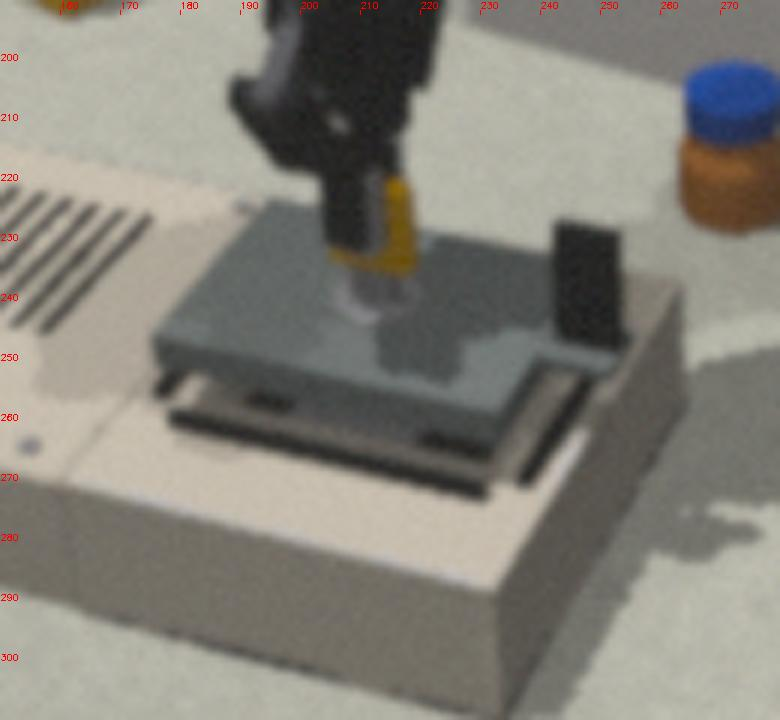

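View pics/w9.png

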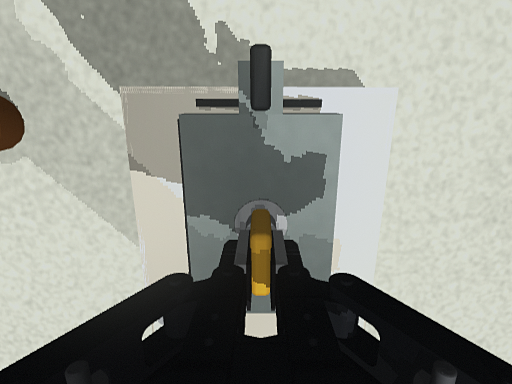

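Run:
```python
from h import *
import pickle
p=pickle.load(open('pics/w9.png.p','rb'))
f=lambda u,v,z: pt("",u,v,z,p)[:2]
def rep(nm,a,b): print(nm,a,b,'mid',(a+b)/2,'w',np.linalg.norm(a-b).round(4),'ang',np.degrees(np.arctan2(*(a-b)[::-1])).round(2)); return (a+b)/2
e=np.array([np.cos(np.radians(5.8)),np.sin(np.radians(5.8))])
r=rep('rim inner',f(195.8,107.2,.066),f(322,107.2,.066)); print('seat',r+.0675*e)
b=rep('box front',f(120.5,86.8,.06),f(398,87.2,.06)); print('seat',b+.08*e)
for z in (.095,.097):
  c=rep('cover',f(178.8,114.2,z),f(343,114.2,z)); print('cover ctr',c+.065*e)
print('rim left bar outer top edge',f(177.5,120,.066), f(178.5,140,.066))
```

```text
rim inner [0.5395 0.1785] [0.5312 0.2586] mid [0.5354 0.2185] w 0.0805 ang -84.07
seat [0.6025 0.2253]
box front [0.5321 0.1285] [0.5138 0.3066] mid [0.523  0.2175] w 0.179 ang -84.14
seat [0.6026 0.2256]
cover [0.543  0.1753] [0.5337 0.2647] mid [0.5384 0.22  ] w 0.0899 ang -84.07
cover ctr [0.6031 0.2266]
cover [0.5429 0.1759] [0.5337 0.2642] mid [0.5383 0.22  ] w 0.0888 ang -84.07
cover ctr [0.603  0.2266]
rim left bar outer top edge [0.5487 0.1671] [0.5615 0.168 ]
```

Emit:
send_rows([
  [0, [0, -0.0014, -0.0006], 0],
  [0, [0.007, 0, 0], 0],
  [0, [0.008, 0, 0], 0],
  [0, [0.005, 0, 0], 0],
  [0, [0, 0, 0], 0],
])

```text
t: 17.25
tool_pos: [0.6034, 0.2251, 0.0632]
tcp_rot: [-161.0, 89.9, -155.1]
wrist_force: [-0.2, 0.0, -6.1]
opening: 0.0088
```

Run:
```python
from h import *
go([.6040,.2255,.059],95.8); o=manip.observe();print(o['wrist_force'],o['opening'])
shot("wrist","pics/w10.png");
crop("pics/w10.png",130,60,260,160,6,"pics/c31.png")
crop("pics/w10.png",260,60,390,160,6,"pics/c32.png")
```

```text
pos [0.6034 0.2251 0.0632] toolx [-0.0012 -0.0005 -1.    ] y-yaw 95.91 d [ 0.0006  0.0004 -0.0042] 0.0042
 tool shift total units [0.0052 0.0004 0.0008] min rows 0.06760446598777084
 turn world deg -0.11138180915280316 about tool x units 0.024 other way -39.246
[-0.1811  0.0471 -6.0966] 0.008818605563467453
```

View pics/c31.png

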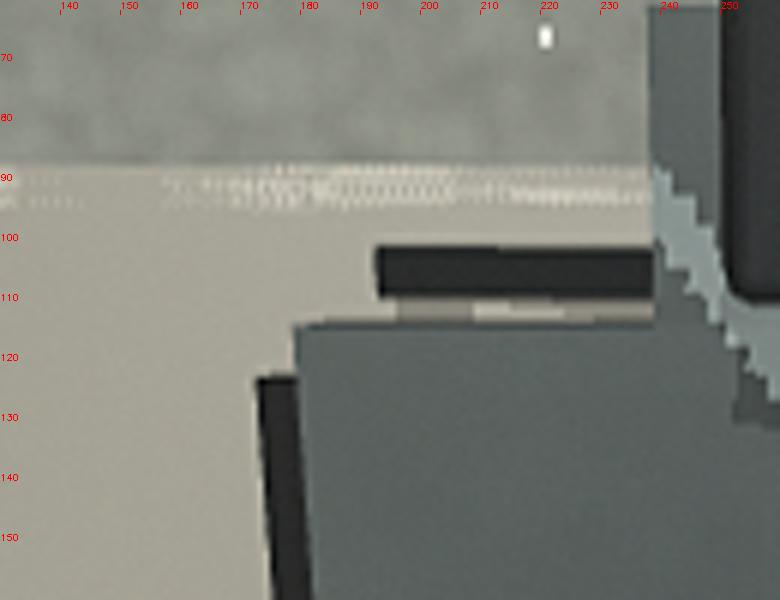

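View pics/c32.png

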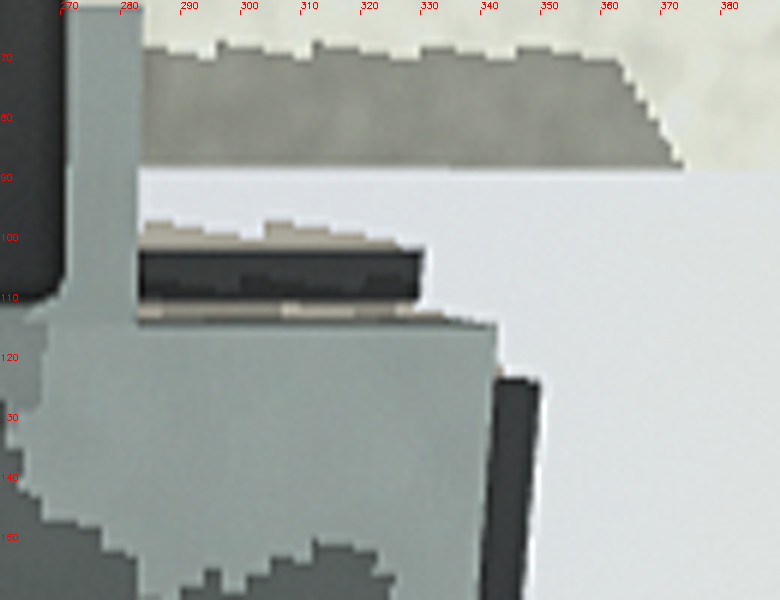

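Run:
```python
from h import *
import pickle
p=pickle.load(open('pics/w10.png.p','rb'))
f=lambda u,v,z: pt("",u,v,z,p)[:2]
e=np.array([np.cos(np.radians(5.8)),np.sin(np.radians(5.8))]); n=np.array([-e[1],e[0]])
r=(f(192.5,109.8,.066)+f(330.7,109.8,.066))/2+.0675*e
for z in(.076,.078,.080):
  c=(f(178.8,114.4,z)+f(343,114.4,z))/2+.065*e; print(z,r,c,'seat-cover along x,y',(r-c)@e,(r-c)@n, np.linalg.norm(f(178.8,114.4,z)-f(343,114.4,z)))
```

```text
0.076 [0.6023 0.2254] [0.602  0.2249] seat-cover along x,y 0.0002780180434988539 0.0004216125003190514 0.09092391951018726
0.078 [0.6023 0.2254] [0.602  0.2249] seat-cover along x,y 0.0003542537862603431 0.00042614670265794693 0.08985055841444833
0.08 [0.6023 0.2254] [0.6019 0.2249] seat-cover along x,y 0.00043048952902172464 0.0004306809049968813 0.08877719731870935
```

Aligned within 0.5 mm. Lower slowly.

Emit:
send_rows([
  [0, [0.0015, 0.0005, 0.0004], 0],
  [0, [0.002, 0, 0], 0],
  [0, [0.002, 0, 0], 0],
  [0, [0, 0, 0], 0],
  [0, [0, 0, 0], 0],
])

```text
t: 17.92
tool_pos: [0.6042, 0.2258, 0.0596]
tcp_rot: [-24.1, 90.0, -18.2]
wrist_force: [-0.2, -0.4, -5.6]
opening: 0.0088
```

Emit:
send_rows([
  [0, [0.0015, 0, 0], 0],
  [0, [0.0015, 0, 0], 0],
  [0, [0, 0, 0], 0],
  [0, [0, 0, 0], 0],
])

```text
t: 18.42
tool_pos: [0.6042, 0.2258, 0.0575]
tcp_rot: [-23.7, 90.0, -17.8]
wrist_force: [-2.9, -2.1, 4.4]
opening: 0.0085
```

Run:
```python
from h import *
shot("wrist","pics/w11.png");
crop("pics/w11.png",130,60,390,260,3,"pics/c31.png")
shot("side","pics/s11.png");crop("pics/s11.png",150,190,280,310,6,"pics/c33.png")
```

```text
(no output)
```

View pics/c31.png

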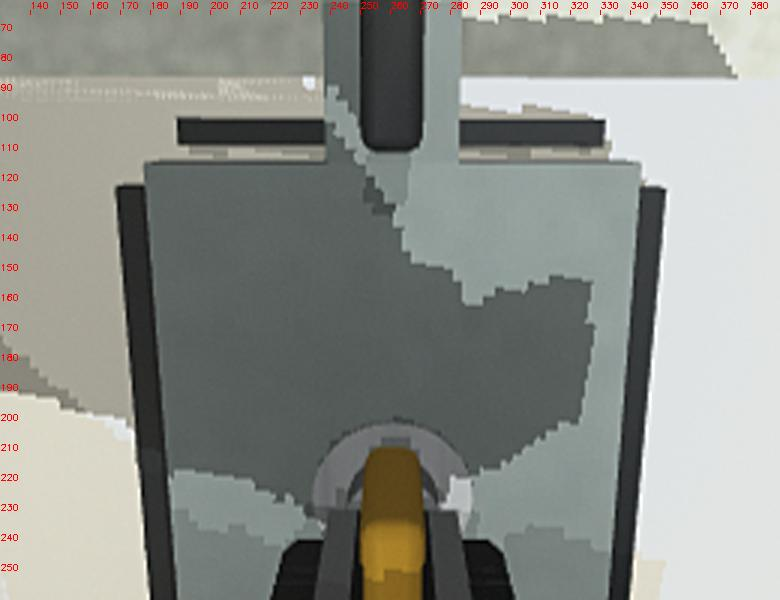

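View pics/c33.png

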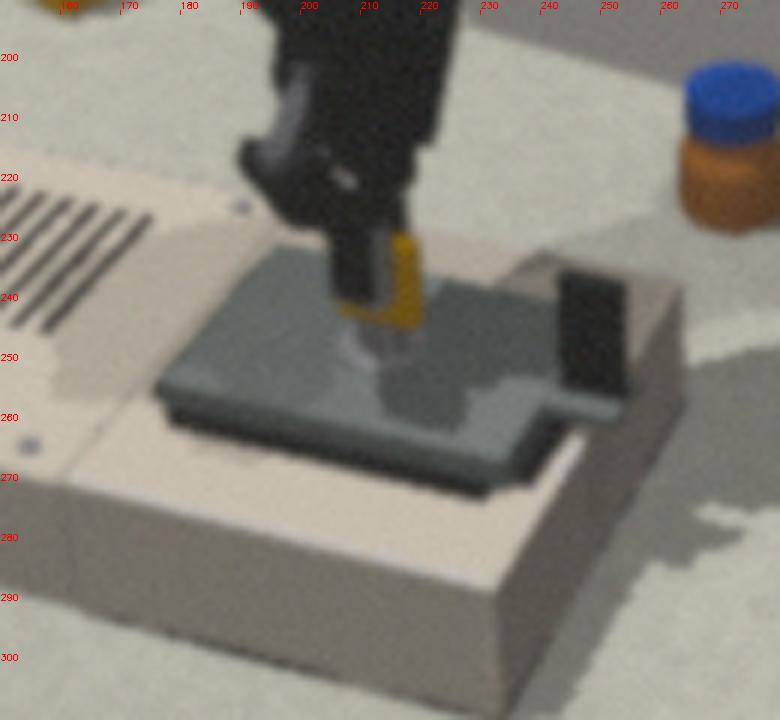

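Run:
```python
from h import *
import pickle
p=pickle.load(open('pics/w11.png.p','rb'))
f=lambda u,v,z: pt("",u,v,z,p)[:2]
e=np.array([np.cos(np.radians(5.8)),np.sin(np.radians(5.8))]); n=np.array([-e[1],e[0]])
print(p['cam_to_world'][2,3])
r=(f(189,108.5,.066)+f(331.5,108.5,.066))/2+.0675*e
for z in(.072,.074,.076,.080):
  c=(f(178.5,114.4,z)+f(343.2,114.4,z))/2+.065*e; print(z,r,c,'seat-cover along x,y',(r-c)@e,(r-c)@n, np.linalg.norm(f(178.5,114.4,z)-f(343.2,114.4,z)))
go([.604,.2255,.0575],95.8)
print(manip.observe()['wrist_force'],manip.observe()['torque'])
```

```text
0.23965634183403794
0.072 [0.6023 0.2252] [0.6028 0.2256] seat-cover along x,y -0.0004877526046992815 -0.00033615524420289926 0.09025749986763601
0.074 [0.6023 0.2252] [0.6027 0.2256] seat-cover along x,y -0.00040835674863636115 -0.00033144927401744674 0.08918080334807361
0.076 [0.6023 0.2252] [0.6026 0.2256] seat-cover along x,y -0.00032896089257332476 -0.0003267433038319502 0.08810410682851119
0.08 [0.6023 0.2252] [0.6025 0.2256] seat-cover along x,y -0.00017016918044737367 -0.0003173313634610564 0.0859507137893864
pos [0.6042 0.2259 0.0573] toolx [ 0.0003 -0.0001 -1.    ] y-yaw 95.91 d [-0.0002 -0.0004  0.0002] 0.0004
 tool shift total units [-0.0002 -0.0004 -0.0003] min rows 0.007003271192146358
 turn world deg -0.10673501298727217 about tool x units 0.023 other way -39.247
[-3.1292 -0.4795  4.2957] [-0.3595  0.5483 -0.0276]
```

Emit:
send_rows([
  [25, [0, 0, 0], 0],
  [25, [0, 0, 0], 0],
  [25, [0, 0, 0], 0],
  [25, [0, 0, 0], 0],
])

```text
t: 19.02
tool_pos: [0.6042, 0.2258, 0.0569]
tcp_rot: [45.5, 90.0, 51.4]
wrist_force: [0.7, 0.1, -0.1]
opening: 0.0213
```

Run:
```python
from h import *
shot("wrist","pics/w12.png");
crop("pics/w12.png",130,60,390,290,3,"pics/c31.png")
shot("side","pics/s12.png");crop("pics/s12.png",150,190,280,310,6,"pics/c33.png")
go([.604,.2255,.0575],95.8)
print(manip.observe()['wrist_force'])
```

```text
pos [0.6042 0.2258 0.057 ] toolx [ 0.0002  0.     -1.    ] y-yaw 95.91 d [-0.0002 -0.0003  0.0005] 0.0006
 tool shift total units [-0.0006 -0.0004 -0.0003] min rows 0.009942704823421739
 turn world deg -0.10846097250835385 about tool x units 0.024 other way -39.246
[-0.383  -0.556   0.5835]
```

View pics/c31.png

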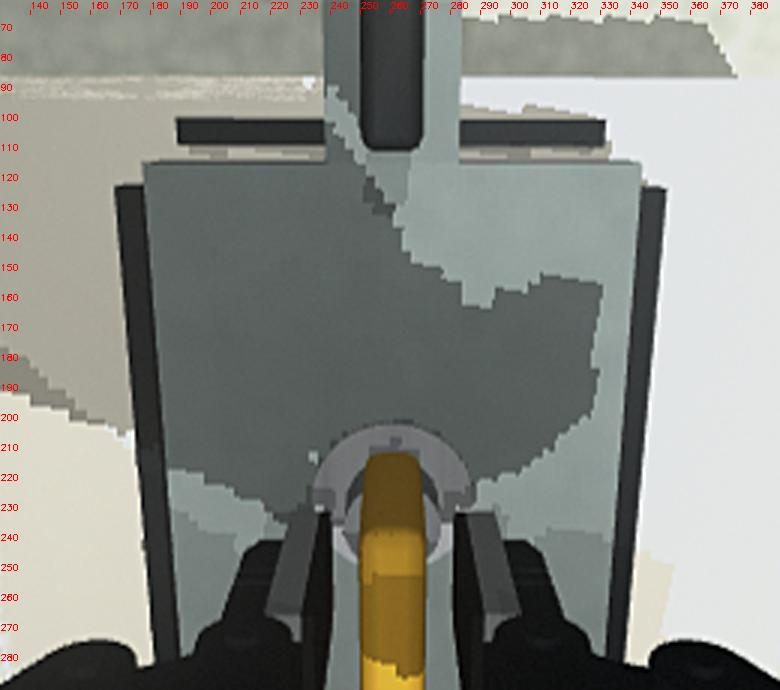

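View pics/c33.png

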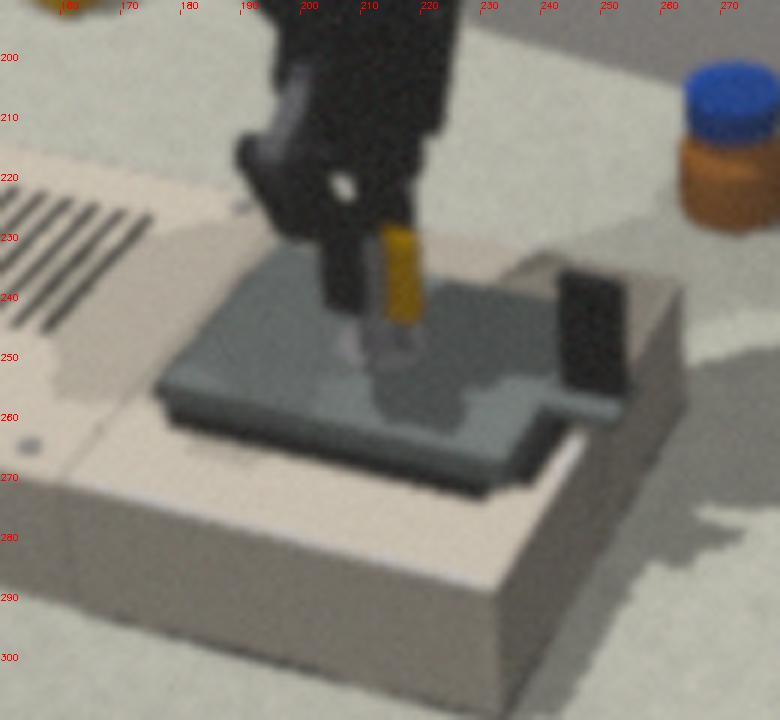

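Emit:
send_rows([
  [0, [0, 0, 0], 0],
  [0, [0, 0, 0], 0],
  [0, [0, 0, 0], 0],
  [0, [0.004, 0, 0], 0],
  [0, [0.005, 0, 0], 0],
  [0, [0.005, 0, 0], 0],
  [0, [0.005, 0, 0], 0],
  [0, [0, 0, 0], 0],
  [0, [0, 0, 0], 0],
], squeeze=90)

```text
t: 20.25
tool_pos: [0.6042, 0.2259, 0.0426]
tcp_rot: [-49.4, 90.0, -43.5]
wrist_force: [-2.7, -1.4, 6.6]
opening: 0.0083
```

Run:
```python
from h import *
go([.604,.2255,.0425],95.8)
print(manip.observe()['wrist_force'],manip.observe()['torque'])
shot("wrist","pics/w13.png");
crop("pics/w13.png",130,60,390,290,3,"pics/c31.png")
shot("side","pics/s13.png");crop("pics/s13.png",150,190,280,310,6,"pics/c33.png")
```

```text
pos [0.6042 0.2259 0.0426] toolx [ 0.0004 -0.0004 -1.    ] y-yaw 95.91 d [-0.0002 -0.0004 -0.0001] 0.0005
 tool shift total units [ 0.0001 -0.0005 -0.0003] min rows 0.0072630405785700835
 turn world deg -0.10516516253176178 about tool x units 0.023 other way -39.247
[-2.748  -1.4257  6.6006] [-0.2715  0.4979  0.0159]
```

View pics/c31.png

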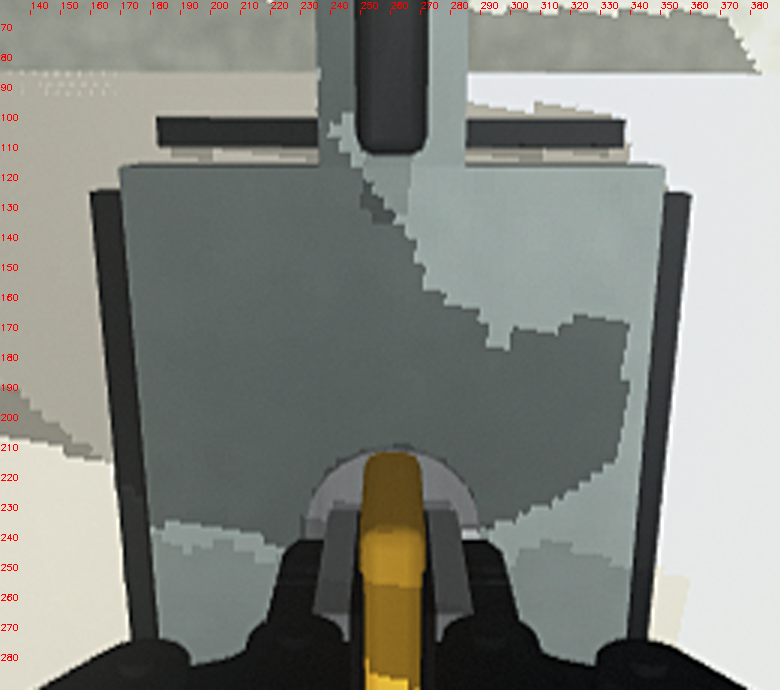

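View pics/c33.png

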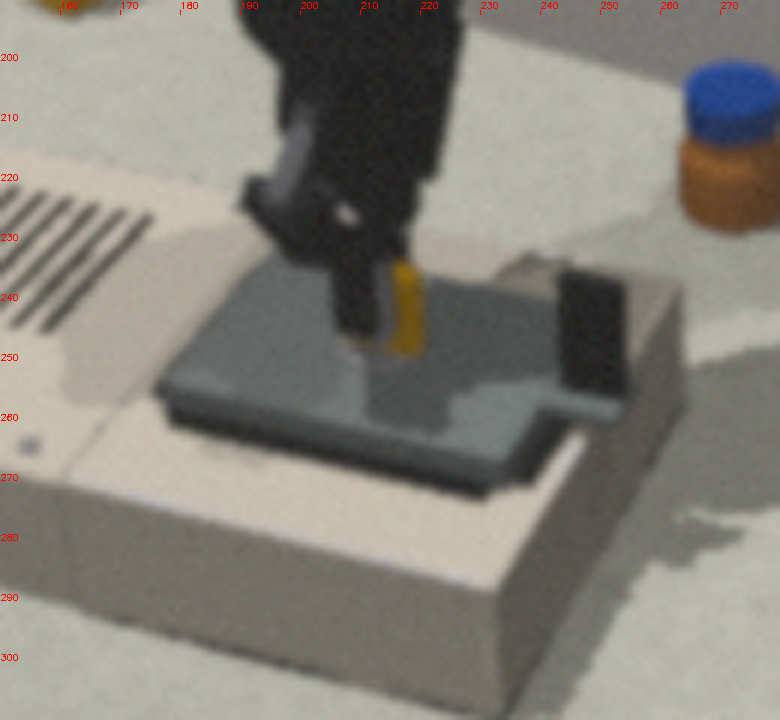

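Emit:
send_rows([
  [0, [0.0025, 0, 0], 0],
  [0, [0.0025, 0, 0], 0],
  [0, [0, 0, 0], 0],
  [0, [0, 0, 0], 0],
])

```text
t: 20.85
tool_pos: [0.6043, 0.2259, 0.042]
tcp_rot: [-68.0, 89.9, -62.1]
wrist_force: [-8.3, -5.6, 26.2]
opening: 0.008
```

Run:
```python
from h import *
go([.604,.2255,.0425],95.8)
print(manip.observe()['wrist_force'],manip.observe()['torque'])
```

```text
pos [0.6043 0.2259 0.042 ] toolx [ 0.0011 -0.0021 -1.    ] y-yaw 95.88 d [-0.0003 -0.0004  0.0005] 0.0007
 tool shift total units [-0.0006 -0.0004 -0.0005] min rows 0.010911326648611224
 turn world deg -0.08156186608457006 about tool x units 0.018 other way -39.252
[-8.3079 -5.5613 26.1756] [-1.1327  1.9252  0.0286]
```

Emit:
send_rows([
  [0, [-0.0025, 0, 0], 0],
  [0, [0, -0.0001, 0], 0.6],
  [0, [0, -0.00015, 0], 1],
  [0, [0, -0.00015, 0], 1],
  [0, [0, -0.00015, 0], 1],
  [0, [0, -0.00015, 0], 1],
  [0, [0, -0.00015, 0], 1],
  [0, [0, -0.00015, 0], 1],
])

```text
t: 21.85
tool_pos: [0.6041, 0.2247, 0.0422]
tcp_rot: [-50.6, 89.9, -75.1]
wrist_force: [-5.0, -3.7, 14.7]
opening: 0.0084
```

Run:
```python
from h import *
go([.604,.2255,.0425],95.8)
print(manip.observe()['wrist_force'],manip.observe()['torque'])
shot("wrist","pics/w14.png");
```

```text
pos [0.6041 0.2247 0.0422] toolx [ 0.0005 -0.0017 -1.    ] y-yaw 65.5 d [-0.0001  0.0008  0.0003] 0.0009
 tool shift total units [-0.0004  0.0009 -0.0005] min rows 0.014339291829260022
 turn world deg 30.302922863553363 about tool x units -6.611 other way 32.659
[-5.0238 -3.7329 14.7072] [-0.6693  1.2259  0.0552]
```

View pics/w14.png

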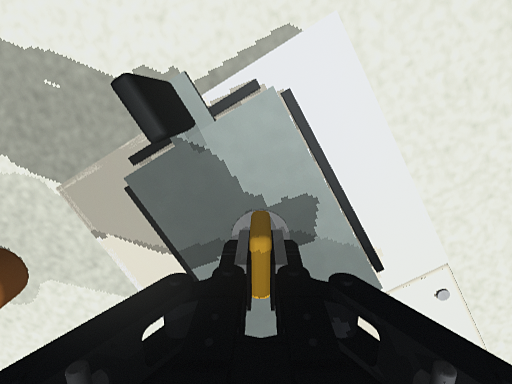

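Turning relative to the cover, torque low (0.055 N m): the foot is below the bridge. Continue: 13 more units.

Emit:
send_rows([
  [0, [0, -0.00015, 0], 1],
  [0, [0, -0.00015, 0], 1],
  [0, [0, -0.00015, 0], 1],
  [0, [0, -0.00015, 0], 1],
  [0, [0, -0.00015, 0], 1],
  [0, [0, -0.00015, 0], 1],
  [0, [0, -0.00015, 0], 1],
  [0, [0, -0.00015, 0], 1],
  [0, [0, -0.00015, 0], 1],
  [0, [0, -0.00015, 0], 1],
  [0, [0, -0.00015, 0], 1],
  [0, [0, -0.00015, 0], 1],
])

```text
t: 23.4
tool_pos: [0.6026, 0.2235, 0.0421]
tcp_rot: [-26.6, 89.9, -106.1]
wrist_force: [-7.3, -3.7, 17.3]
opening: 0.0081
```

Emit:
send_rows([
  [0, [0, -0.00015, 0], 1],
  [0, [0, 0, 0], 0.2],
  [0, [0, 0, 0], 0],
])

```text
t: 23.78
tool_pos: [0.6023, 0.2235, 0.0421]
tcp_rot: [-26.1, 89.9, -111.0]
wrist_force: [-6.5, -3.6, 16.6]
opening: 0.0084
```

Run:
```python
from h import *
go([.604,.2255,.0425],5.9)
print(manip.observe()['wrist_force'],manip.observe()['torque'],manip.observe()['t'])
shot("wrist","pics/w15.png");
```

```text
pos [0.6023 0.2235 0.0421] toolx [-0.0008 -0.002  -1.    ] y-yaw 5.12 d [0.0017 0.002  0.0004] 0.0027
 tool shift total units [-0.0005  0.0023 -0.0024] min rows 0.04271768999475339
 turn world deg 0.7814733346128406 about tool x units -0.17 other way 39.099
[-6.5207 -3.6448 16.5755] [-0.6958  1.4239 -0.0644] 23.775
```

View pics/w15.png

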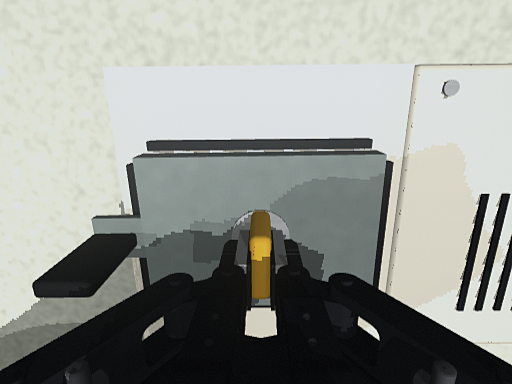

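Emit:
send_rows([
  [0, [-0.002, 0, 0], -0.15],
  [0, [-0.002, 0, 0], 0],
  [0, [-0.002, 0, 0], 0],
  [0, [0, 0, 0], 0],
  [30, [0, 0, 0], 0],
  [30, [0, 0, 0], 0],
  [30, [0, 0, 0], 0],
])

```text
t: 24.7
tool_pos: [0.6027, 0.224, 0.0442]
tcp_rot: [-72.1, 90.0, -156.2]
wrist_force: [0.4, 0.9, -0.0]
opening: 0.0255
```

Run:
```python
from h import *
go([.604,.2255,.0425],5.9)
print(manip.observe()['wrist_force'],manip.observe()['torque'],manip.observe()['t'])
shot("wrist","pics/w16.png");
```

```text
pos [0.6027 0.224  0.0442] toolx [-0.0003 -0.0001 -1.    ] y-yaw 5.84 d [ 0.0013  0.0015 -0.0017] 0.0026
 tool shift total units [ 0.0021  0.0018 -0.0017] min rows 0.04122581405830208
 turn world deg 0.05840737055265777 about tool x units -0.013 other way 39.257
[ 0.4363  0.8553 -0.0426] [-0.0166 -0.0358  0.0168] 24.7
```

View pics/w16.png

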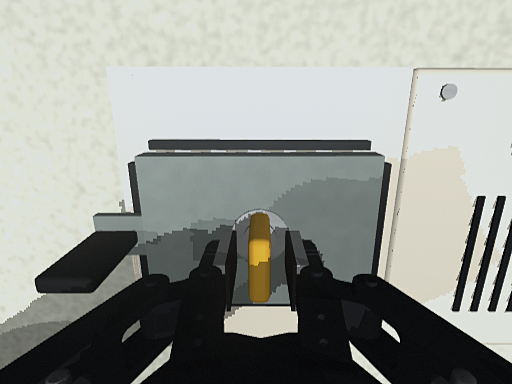

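Released, the wing stands across. Retreat upward, wait for rest and check.

Emit:
send_rows([
  [30, [-0.02, 0, 0], 0],
  [30, [-0.04, 0, 0], 0],
  [30, [-0.06, 0, 0], 0],
  [30, [-0.06, 0, 0], 0],
  [30, [-0.04, 0, 0], 0],
  [30, [0, 0, -0.06], 0],
  [30, [0, 0, -0.07], 0],
  [30, [0, 0, -0.07], 0],
  [30, [0, 0, 0], 0],
  [30, [0, 0, 0], 0],
])

```text
t: 26.0
tool_pos: [0.5869, 0.3829, 0.2213]
tcp_rot: [54.4, 89.9, -29.8]
wrist_force: [0.0, -0.3, -0.6]
opening: 0.0255
```

Run:
```python
from h import *
o=manip.observe();print(o['tool_pos'],o['wrist_force'],o['t'])
shot("wrist","pics/w17.png"); shot("side","pics/s17.png"); shot("top","pics/t17.png")
crop("pics/s17.png",100,130,340,310,3,"pics/c41.png");crop("pics/t17.png",115,95,405,265,2,"pics/c42.png")
```

```text
[0.5869 0.3829 0.2213] [ 0.0217 -0.3167 -0.6195] 26.0
```

View pics/c41.png

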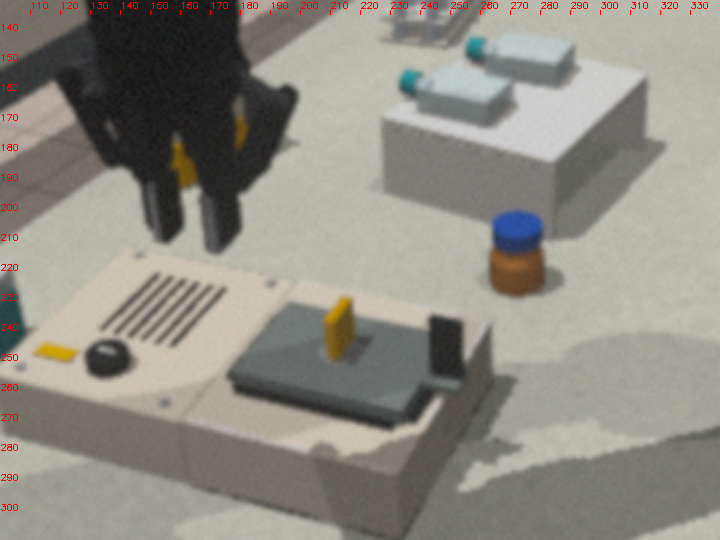

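View pics/c42.png

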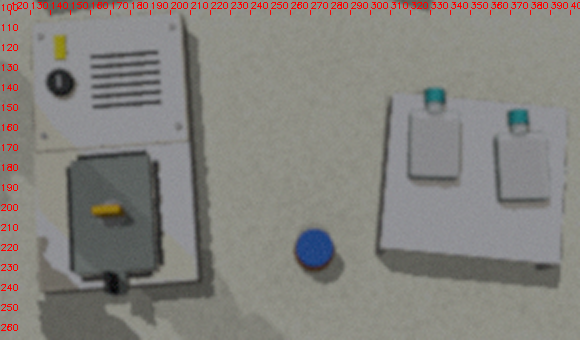

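View pics/w17.png

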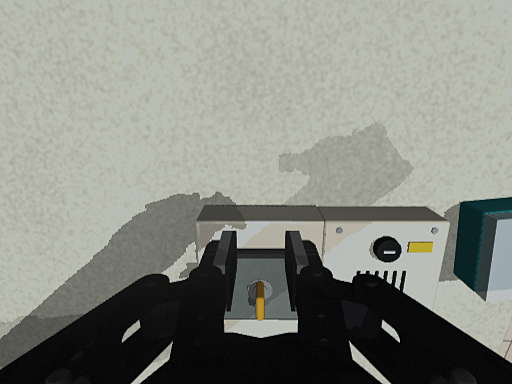

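Run:
```python
from h import *
for z in (.113,.124,.109): print(z,proj("side",[.6025,.2254,z]))
crop("pics/s17.png",195,215,255,265,12,"pics/c43.png")
```

```text
0.113 [213.4387 231.6159]
0.124 [213.0985 227.2463]
0.109 [213.5614 233.1924]
```

View pics/c43.png

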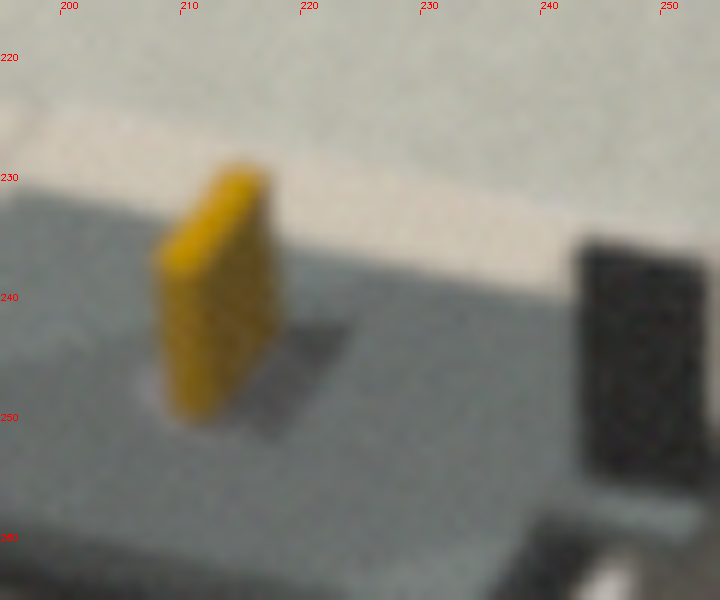

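Run:
```python
from plant import manip
print(manip.job_done())
```

```text
the job is handed in; nothing more can be done
None
```

The cover is in the rim over the box's opening and locked by the stud, and I handed the job in at about 26 s. No verdict was reported.

**What I did**
- I drew the cover out from under the shelf by the black tab, laid it flat on the bench and let go.
- I took it again by the yellow wing and set it down slowly in the rim, within about 0.5 mm of the seat. I let go once there to check that it was seated.
- I pushed the stud in until it stopped. It travelled about 15 mm and the force rose sharply to 26 N.
- I turned it about 90° clockwise, let it spring back, let go and moved the arm clear.

**Last checks**
- **Cover and stud:** the pictures show the cover flat in the rim with the wing across the box. The wing's top is at a height of about 0.109–0.113 m. Pushed in by the expected 11 mm it should be at 0.113 m, so it looks sprung back. This height is read from one side picture and is only good to a few millimetres, so the lower reading alone would not rule out the stud sitting deeper than the 13 mm limit.
- **Flasks and jar:** they look to be where they were, judged by eye and not measured.
- **Arm:** it touches nothing, and the wrist force is about 0.6 N.

**What disagreed**
- **Finger tips:** they stand about 39 mm short of the reported tool position. My first grip on the tab therefore closed above it without touching anything. I corrected for this by eye from then on.
- **First turn:** I miscounted the turning rows on the first approach, so the gripper stopped 46° short. I made it up before going down.

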